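# Make up two fitting kits for the new desks

## Robot

A 7-joint arm with a two-finger parallel gripper is mounted at the origin on the work surface. World frame = base frame: x ahead of the robot, y to its left, z up, the work surface at z = 0. Lengths are in m, angles in degrees, forces in N, time in s.
With the tool pointing down it reaches from about 0.4 to 0.85 m from the base axis. Payload 4.5 kg.
Tool frame: the origin (TCP) lies between the finger pads; the fingertips stand 22 mm ahead of it and the grasp point (between the pads) lies 3 mm ahead of it; z points along the fingers, y is the direction in which the jaws open and shut (so a half turn about z gives the same grasp; the last joint's range is limited). The gripper opens to 88 mm and grips with 3 to 60 N. Pads are 18 mm wide; open, the fingers measure 123 mm over their backs; the gripper's body (75 mm by 187 mm) begins 45 mm behind the grasp point.
Start: joints at [71.723, 39.483, -11.15, 89.685, 9.013, 51.709, -12.324], TCP at [0.216, -0.587, 0.23] pointing down, gripper open.
Joint ranges: [-172.22, 172.22], [-26.19, 119.32], [-84.43, 86.54], [7.71, 146.69], [-57.33, 237.33], [2.42, 119.75], [-152.13, 152.13]. Speed limits (degrees/s): [147.25, 147.25, 180, 180, 180, 180, 180].

## Interface

Orientations are given as [roll, pitch, yaw] about the fixed x, y, z axes, in that order (R = Rz(yaw) Ry(pitch) Rx(roll)).
In Python, from plant import status, cams, job gives the robot as it stands.
- The arm moves only by the tool apply_moves, never from a script. Its argument "steps" is a list of rows, each a list of 6 numbers: the shift along the tool's x, y, z in cm, then the turn, a rotation vector about the tool's x, y, z in rad. A call has 1 to 12 rows; each row is the pose to reach, as a shift and turn from the pose commanded when the call began, along the tool's axes at that moment; what a row does not reach only later rows make up. A row lasts 1/10 s, in which the tool goes at most 50 mm and 8.59 degrees, less where a joint would pass 70% of its speed; a pose out of reach is approached as far as the arm can. A call with a gripper value outside its range is refused whole. "claw" is the closure, from 0 (fully open) to 1 (shut), set as the call begins (left out, the last holds). The fingers move at their own pace and stop on an object; the grip force is fixed at half the most. Time passes only in rows, so rows that repeat a pose let the fingers close. It gives the time, the measured TCP pose, the force and the opening at its end, in the units of the state.
- status.observe(): the state, without advancing time (a new reading comes with each control period).
- cams.camera(name): name is "scene" or "top"; returns a dict with "image" (420x560x3 uint8, blue, green, red), "depth" (420x560 float32, m along the optical axis (not along the pixel's ray), 0 where there is no reading), "fx", "fy", "cx", "cy" (pixels), "view" (4x4, takes a point from world to camera coordinates). Camera axes: x right, y down, z forward; pixel columns grow to the right and rows downward; lengths in m; the calibration is good to about 2 mm. A picture is of the moment at which its call begins.
- job.close_job(): hands the job in, once; it reports no verdict.
The state is a dict: "time_s": time; "joint_pos": joint angles; "dq": joint speeds; "joint_torque": joint torques, N m; "tool_pos": TCP position; "eef_rot": TCP orientation; "contact_force": force on the tool from outside, world axes, zero at the start; "torque": the same for the moment, N m; "gripper_width": opening from 0.0 (shut) to 1.0 (fully open).
Only numpy, scipy, OpenCV 4.12 (cv2) and the standard library are available. Lean on these libraries where they do the work, as an engineer would, in place of code of your own. Each camera call takes 0.05 s, during which the arm holds its last target.

## Task

Make up the two fitting kits from the row of stock. Panel kit, in the long divided tray: stand both hex-based levelling feet in the larger compartment, pushed together so that a flat side of one touches a flat side of the other, and stand the angle bracket on its base in the smaller compartment. Cabinet kit, in the square tray: the round-based levelling foot and the cable grommet, each standing flat on the tray's floor as it stood in the stock; leave the screw tin and the plain hex nut where they are.

Things in the scene. Friction and masses are not known exactly. Their poses are not given: they have to be found in the camera images.
- foot_a: Hex-based levelling foot, steel: hexagonal base 40 mm across flats (46 across corners), 16 mm thick, with a central upright round stud, diameter 12 mm, to 56 mm above the underside. Stands in the stock row at any yaw. Origin: centre of the underside; z up the stud; x points square at one of the six flats (one every 60 degrees). Loose, 0.14 kg. foot_a and foot_b are alike and interchangeable.
- foot_b: Hex-based levelling foot, steel: hexagonal base 40 mm across flats (46 across corners), 16 mm thick, with a central upright round stud, diameter 12 mm, to 56 mm above the underside. Stands in the stock row at any yaw. Origin: centre of the underside; z up the stud; x points square at one of the six flats (one every 60 degrees). Loose, 0.14 kg. foot_a and foot_b are alike and interchangeable.
- glide: Round-based levelling foot, steel: round base 58 mm in diameter and 16 mm thick, with the same upright stud as the hex feet (12 mm in diameter, to 56 mm above the underside). Stands on its base in the stock row. Origin: centre of the underside; z up. Loose, about 0.12 kg.
- grommet: Cable grommet for a desk hole, black plastic: a short open tube standing up on its flange. Flange 52 mm in diameter and 4 mm thick at the bottom, tube 44 mm outside and 34 mm inside diameter, 30 mm high in all. Origin: centre of the flange's underside; z up. Loose, about 0.05 kg; in the stock row.
- bracket: Angle bracket, aluminium, L-shaped: base plate 44 mm (x) by 34 mm (y) and 8 mm thick lying flat, and an upright plate 8 mm thick (x) and 34 mm wide (y) at the base's -x end (centred at x = -18 mm), reaching to 48 mm above the underside. Origin: centre of the base plate's underside; z up. Loose, about 0.10 kg; in the stock row.
- tin: Bystander: closed round screw tin, steel with a grey lid, 56 mm in diameter and 44 mm high, standing in the stock row. Origin: centre of the underside. Loose, 0.25 kg; not wanted in either kit.
- nut: Bystander: plain hexagonal steel nut, 30 mm across flats, 16 mm high, with an open hole and no stud, lying flat in the stock row. Origin: centre of the underside. Loose, 0.06 kg; not wanted in either kit.
- tray_long: Panel-kit tray, grey plastic, open, fixed: 110 mm (x) by 200 mm (y) outside, 22 mm high, walls and floor 4 mm thick. A divider as high as the walls, 4 mm thick, runs along x at y = +16 mm. Larger compartment: 102 mm (x) by 110 mm (y), centred at y = -41 mm; smaller: 102 by 78 mm, centred at y = +57 mm. Origin: centre of the underside, on the desk; z up.
- tray_square: Cabinet-kit tray, grey plastic, open, undivided, fixed to the desk: 150 mm by 150 mm outside, 22 mm high, walls and floor 4 mm thick (inner 142 mm by 142 mm, inner floor 4 mm above the desk). Origin: centre of the underside, on the desk; z up.
Not all that is in view belongs to the job. Leave any brown, red or turquoise look-alike of the glide alone.

How it is judged (in metres and radians):
At the end, for the whole second after the job is handed in: Hex feet upright in the larger compartment, centres under 43 mm apart, flats parallel within 8 degrees; bracket on its base in the smaller; round foot and grommet upright in the square tray; all within 4 mm of the tray floor, tilt under 0.1 rad, at rest; tin and nut moved at most 30 mm (x of foot_a in the frame of tray_long between -0.05 and 0.05 m and y of foot_a in the frame of tray_long between -0.092 and 0.01 m and z of each of foot_a, foot_b, bracket in the frame of tray_long below 0.008 m and angle between each of foot_a, foot_b, bracket, glide, grommet's own z axis and vertical below 0.1 rad and linear speed of each of foot_a, foot_b, bracket, glide, grommet below 0.02 m/s and x of foot_b in the frame of tray_long between -0.05 and 0.05 m and y of foot_b in the frame of tray_long between -0.092 and 0.01 m and horizontal distance between foot_a and foot_b below 0.043 m and (angle between the x axis of foot_a and the x axis of foot_b, either way round below 0.14 rad or angle between the x axis of foot_a and the x axis of foot_b, either way round between 0.907 and 1.187 rad) and x of bracket in the frame of tray_long between -0.05 and 0.05 m and y of bracket in the frame of tray_long between 0.022 and 0.094 m and x of glide in the frame of tray_square between -0.07 and 0.07 m and y of glide in the frame of tray_square between -0.07 and 0.07 m and z of each of glide, grommet in the frame of tray_square below 0.008 m and x of grommet in the frame of tray_square between -0.07 and 0.07 m and y of grommet in the frame of tray_square between -0.07 and 0.07 m); the robot touches nothing.
It fails at once if the screw tin is moved more than 30 mm (distance of tin from where it was at the start of the episode above 0.03 m).
It fails at once if the plain hex nut is moved more than 30 mm (distance of nut from where it was at the start of the episode above 0.03 m).
It also fails if it takes over 115 s, if anything falls off the work surface, if the arm or the gripper's body presses on something with over 40 N, if the wrist force passes 120 N, or if a joint passes its speed limit or range.

## Working session

There is one attempt and no reset: what is moved stays moved. The work goes in short steps, Python scripts to look and compute and a tool call to move; the robot and the scene stay as the last step left them, time stands still between calls to the robot, and variables do not carry over. Pictures are saved under pics/ and viewed, and the job is handed in when it is done.

Besides the shell and the picture viewer there is one more tool, called as name(argument=value, ...), one argument or row to a line, values as JSON. apply_moves: Moves the arm, as the interface text tells. Its arguments: {"type":"object","properties":{"steps":{"type":"array","items":{"type":"array","items":{"type":"number"}}},"claw":{"type":"number"}},"required":["steps"]}

```bash
mkdir -p pics; ls
cat > h.py <<'E'
from plant import status, cams, job
import numpy as np, cv2
def cap(n):
    c=cams.camera(n); return c
def w(c,u,v,z=None):
    V=np.linalg.inv(np.array(c["view"]))
    r=np.array([(u-c["cx"])/c["fx"],(v-c["cy"])/c["fy"],1.])
    if z is None:
        d=c["depth"][int(round(v)),int(round(u))]
        return (V@np.r_[r*d,1])[:3]
    o=V[:3,3]; d=V[:3,:3]@r
    return o+d*(z-o[2])/d[2]
def cloud(c):
    V=np.linalg.inv(np.array(c["view"]))
    vv,uu=np.mgrid[0:420,0:560]
    d=c["depth"]
    P=np.stack([(uu-c["cx"])/c["fx"]*d,(vv-c["cy"])/c["fy"]*d,d,np.ones_like(d)],-1)
    P=(P@V.T)[...,:3]; P[d==0]=np.nan
    return P
E
python3 - <<'E'
from h import *
print(status.observe())
for n in("scene","top"):
    c=cap(n); cv2.imwrite(f"pics/{n}0.png",c["image"]); np.savez(f"{n}0.npz",**c)
    print(n,c["fx"],c["cx"],c["cy"],np.round(np.linalg.inv(c["view"]),3).tolist())
E
```

```text
pics
{'time_s': 0.0, 'joint_pos': array([ 71.72232325,  39.53440059, -11.14652994,  89.7437046 ,
         9.01002501,  51.71002727, -12.32331476]), 'dq': array([ 0.04309091,  0.02796159, -0.05320671,  0.09551121,  0.03144189,
       -0.10078264, -0.0613992 ]), 'joint_torque': array([ 5.57851126e-04, -5.27555931e+01, -1.26694534e+00, -1.53428131e+01,
       -5.27069997e-02,  6.42202518e-03,  1.47487799e-04]), 'tool_pos': array([ 0.2157115 , -0.58590319,  0.22880297]), 'eef_rot': array([-1.79893629e+02,  4.55618680e-03,  2.02196729e+01]), 'contact_force': array([-0.05624489,  0.0933052 , -0.99667668]), 'torque': array([ 0.0191952 , -0.03008996, -0.00874212]), 'gripper_width': 1.001047999975565}
scene 534.5719818755558 283.761903207422 206.31068723228537 [[0.233, 0.785, -0.574, 1.14], [0.972, -0.197, 0.126, -0.139], [-0.014, -0.588, -0.809, 0.916], [0.0, 0.0, 0.0, 1.0]]
top 467.82857050063325 284.12035640867805 205.13689730412082 [[-0.004, -0.983, 0.184, 0.283], [-1.0, 0.0, -0.019, 0.009], [0.018, -0.184, -0.983, 1.136], [0.0, 0.0, 0.0, 1.0]]
```

View pics/scene0.png

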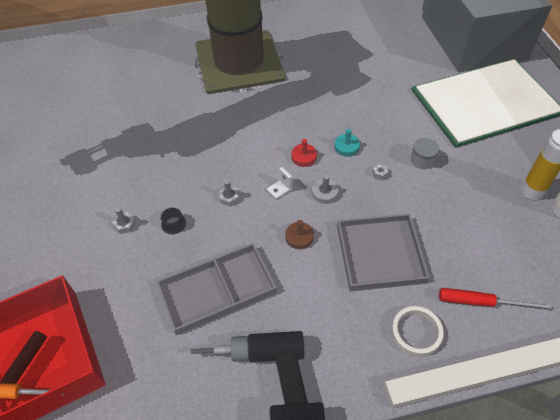

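View pics/top0.png

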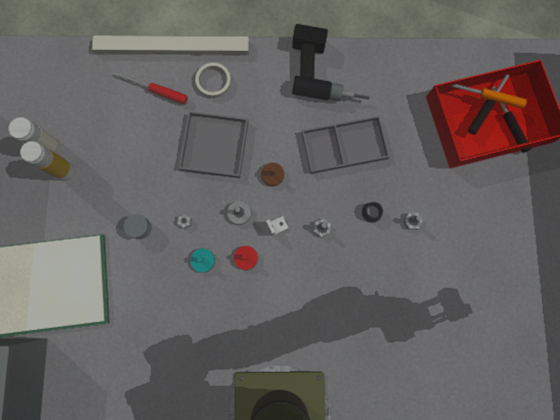

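The top view shows these parts:
- hex feet at (321,228) and (414,221)
- grommet at (372,212)
- bracket at (278,226)
- nut at (183,221)
- tin at (135,227)

Lookalikes: the glide could be grey (238,212), red (245,258), turquoise (202,260) or brown (272,174), and I choose the grey steel one. A hex foot could be mistaken for the nut at (183,221), but the nut has no stud.

I'll check this in a close crop.

Run:
```python
import cv2,numpy as np
t=cv2.imread("pics/top0.png")
cv2.imwrite("pics/crop_t.png",cv2.resize(t[195:245,225:435],None,fx=3.8,fy=3.8,interpolation=cv2.INTER_CUBIC))
cv2.imwrite("pics/crop_t2.png",cv2.resize(t[105:185,170:400],None,fx=3.4,fy=3.4,interpolation=cv2.INTER_CUBIC))
s=cv2.imread("pics/scene0.png")
cv2.imwrite("pics/crop_s.png",cv2.resize(s[120:260,100:350],None,fx=3.2,fy=3.2,interpolation=cv2.INTER_CUBIC))
from h import *
for n in("top","scene"):
    c=dict(np.load(n+"0.npz")); P=cloud(c)
    m=(P[...,2]>0.006)&(P[...,2]<0.1)&(P[...,0]>.25)&(P[...,0]<.8)&(abs(P[...,1])<.4)
    k,l,st,ce=cv2.connectedComponentsWithStats(m.astype(np.uint8))
    for i in range(1,k):
        if st[i,4]<30: continue
        Q=P[l==i]; print(n,st[i],np.round(Q.min(0),3),np.round(Q.max(0),3))
```

```text
top [293  81  77  21 911] [ 0.76  -0.228  0.012] [ 0.8   -0.035  0.053]
top [148  85  40  20 378] [0.755 0.233 0.008] [0.8   0.333 0.03 ]
top [427  84  18  38 388] [ 0.705 -0.4    0.006] [ 0.785 -0.381  0.073]
top [198  86  31  12 163] [0.774 0.129 0.007] [0.8   0.205 0.024]
top [179 111  70  67 750] [0.564 0.078 0.006] [0.731 0.245 0.027]
top [302 116  88  58 938] [ 0.575 -0.274  0.006] [ 0.721 -0.058  0.028]
top [261 163  24  23 427] [ 0.543 -0.013  0.006] [0.6   0.044 0.059]
top [227 201  24  24 450] [0.446 0.07  0.006] [0.503 0.126 0.06 ]
top [363 202  21  20 181] [ 0.455 -0.25   0.006] [ 0.5   -0.206  0.034]
top [404 213  20  17 256] [ 0.434 -0.35   0.006] [ 0.474 -0.306  0.062]
top [124 215  28  24 524] [0.412 0.308 0.006] [0.464 0.364 0.049]
top [178 214  14  15 125] [0.438 0.214 0.006] [0.471 0.244 0.021]
top [267 216  22  20 215] [ 0.42  -0.022  0.006] [0.467 0.029 0.054]
top [314 219  18  19 246] [ 0.415 -0.126  0.006] [ 0.459 -0.084  0.06 ]
top [234 246  24  24 461] [0.338 0.053 0.007] [0.393 0.108 0.059]
top [191 249  24  24 470] [0.332 0.154 0.006] [0.386 0.21  0.059]
sc
[... 439 characters left out ...]
19 -0.127  0.006] [ 0.462 -0.085  0.058]
scene [112 207  23  26 371] [ 0.435 -0.35   0.006] [ 0.478 -0.306  0.059]
scene [160 208  26  24 371] [ 0.457 -0.251  0.006] [ 0.502 -0.204  0.034]
scene [ 337  214   92   76 1361] [0.563 0.077 0.006] [0.733 0.244 0.027]
scene [285 220  29  29 608] [ 0.542 -0.014  0.006] [0.603 0.044 0.059]
scene [ 156  243  120   92 1678] [ 0.575 -0.274  0.006] [ 0.723 -0.058  0.027]
scene [439 288  57  17 654] [0.756 0.231 0.007] [0.8   0.329 0.029]
scene [392 306  42  18 275] [0.777 0.13  0.006] [0.8   0.207 0.022]
scene [ 190  331  113   28 1268] [ 0.763 -0.229  0.019] [ 0.8   -0.035  0.051]
scene [ 80 332  24  58 596] [ 0.709 -0.4    0.006] [ 0.789 -0.381  0.073]
```

View pics/crop_t.png

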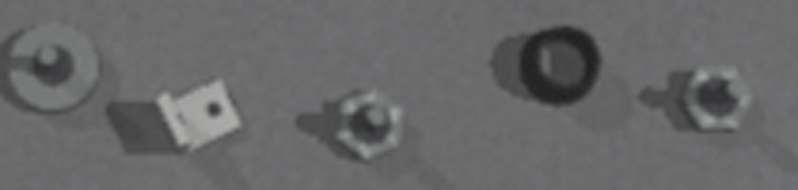

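View pics/crop_s.png

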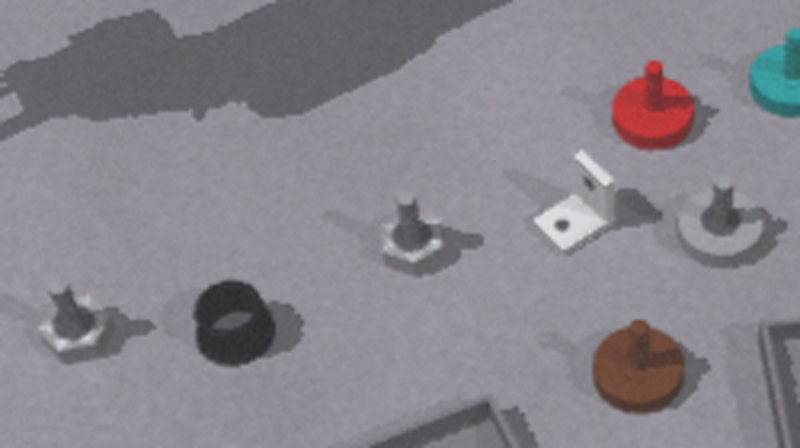

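View pics/crop_t2.png

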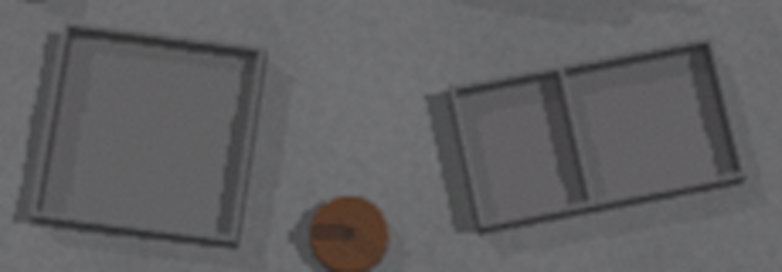

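The crops confirm the choice: the grey steel round foot is at crop (50,65), the hex feet with studs at (370,122) and (717,95), and the grommet is the black ring at (560,65). In the long tray, the smaller compartment is on the left in the top view, towards +y. Next I'll fit exact poses.

```bash
cat > fit.py <<'E'
from h import *
from scipy.optimize import minimize
def hexp(r=.02309,z=(0,.016)):
    a=np.deg2rad(np.arange(30,390,60)); return [[r*np.cos(t),r*np.sin(t),h] for t in a for h in z]
def circ(r,z): 
    a=np.linspace(0,2*np.pi,24)[:-1]; return [[r*np.cos(t),r*np.sin(t),h] for t in a for h in z]
def box(x0,x1,y0,y1,z0,z1): return [[x,y,z] for x in(x0,x1) for y in(y0,y1) for z in(z0,z1)]
M={'foot':[hexp(),circ(.006,(.016,.056))],'glide':[circ(.029,(0,.016)),circ(.006,(.016,.056))],
'grommet':[circ(.026,(0,.004)),circ(.022,(0.004,.03))],
'bracket':[box(-.022,.022,-.017,.017,0,.008),box(-.022,-.014,-.017,.017,0,.048)],
'nut':[hexp(.03/2/np.cos(np.pi/6))],'tin':[circ(.028,(0,.044))],
'tl':[box(-.055,.055,-.1,.1,0,.022)],'ts':[box(-.075,.075,-.075,.075,0,.022)]}
S=6
def sil(c,parts,p,roi,zb=0):
    u0,v0,u1,v1=roi; im=np.zeros(((v1-v0)*S,(u1-u0)*S),np.uint8)
    R=np.array([[np.cos(p[2]),-np.sin(p[2])],[np.sin(p[2]),np.cos(p[2])]])
    for q in parts:
        q=np.array(q); X=np.c_[q[:,:2]@R.T+p[:2],q[:,2]+zb,np.ones(len(q))]@np.array(c['view']).T
        uv=np.c_[X[:,0]/X[:,2]*c['fx']+c['cx']-u0+.5,X[:,1]/X[:,2]*c['fy']+c['cy']-v0+.5]*S
        cv2.fillConvexPoly(im,cv2.convexHull(np.round(uv*16).astype(np.int32)),255,shift=4)
    return cv2.resize(im,(u1-u0,v1-v0),interpolation=cv2.INTER_AREA)/255.
def fit(c,kind,x,y,yaws,zt=.003,zb=0,fixed=None,pad=.05):
    P=cloud(c); X=np.c_[[x],[y],[0.02],[1]]@np.array(c['view']).T
    u=X[0,0]/X[0,2]*c['fx']+c['cx'];v=X[0,1]/X[0,2]*c['fy']+c['cy']; r=int(pad/X[0,2]*c['fx'])
    roi=[int(max(u-r,0)),int(max(v-r,0)),int(min(u+r,560)),int(min(v+r,420))]
    m=(P[...,2]>zt+zb)[roi[1]:roi[3],roi[0]:roi[2]]
    m=m&(np.hypot(P[...,0]-x,P[...,1]-y)[roi[1]:roi[3],roi[0]:roi[2]]<pad*.85)
    if kind in('tl','ts'):
        m=m.astype(np.uint8); cs,_=cv2.findContours(m,0,2); cv2.drawContours(m,cs,-1,1,-1)
    m=m.astype(float); best=None
    f=lambda p:np.abs(sil(c,M[kind],[x+p[0]/1e3,y+p[1]/1e3,np.deg2rad(p[2])],roi,zb)-m).sum()
    p0=[0,0]
    for y0 in yaws:
        s=minimize(f,[*p0,y0],method='Nelder-Mead',options=dict(initial_simplex=[[*p0,y0],[p0[0]+4,p0[1],y0],[p0[0],p0[1]+4,y0],[*p0,y0+8]]))
        if best is None or s.fun<best.fun: best=s; p0=list(s.x[:2])
    return x+best.x[0]/1e3,y+best.x[1]/1e3,best.x[2],best.fun/m.sum()
E
python3 - <<'E'
from fit import *
L=[('foot',.44,-.106,range(-25,31,10)),('foot',.457,-.328,range(-25,31,10)),('bracket',.446,.004,range(0,360,30)),('glide',.477,.098,[0]),('grommet',.48,-.228,[0]),
('nut',.456,.229,range(-25,31,10)),('tin',.438,.335,[0]),('tl',.648,-.166,[0,10,20]),('ts',.648,.161,[-10,0])]
for k,x,y,ya in L:
    for n in('top','scene'):
        c=dict(np.load(n+'0.npz'))
        print(k,n,np.round(fit(c,k,x,y,ya,pad=.05 if k[0]!='t' or k=='tin' else .14),4))
E
```

```text
foot top [ 0.4377 -0.1049 21.4175  0.176 ]
foot scene [ 0.437  -0.1057 22.3552  0.1225]
foot top [ 0.4547 -0.3282 -0.0877  0.1839]
foot scene [ 0.4541 -0.3289  1.2814  0.1315]
bracket top [ 4.43900e-01  3.90000e-03 -6.48346e+01  1.93000e-01]
bracket scene [4.43800e-01 3.20000e-03 2.95536e+02 1.10300e-01]
glide top [0.4757 0.0978 3.2154 0.0852]
glide scene [0.4746 0.0972 3.4842 0.1093]
grommet top [ 0.4771 -0.2289 10.3331  0.6671]
grommet scene [ 0.4772 -0.2297  5.7343  0.2989]
nut top [  0.455    0.2295 -30.8201   0.3513]
nut scene [ 0.454   0.2288 30.7284  0.1801]
tin top [0.4389 0.3377 5.7763 0.1018]
tin scene [0.4373 0.3367 7.7689 0.1181]
tl top [ 0.6489 -0.1662 11.2855  0.0894]
tl scene [ 0.6479 -0.1668 11.2752  0.0399]
ts top [ 0.6483  0.1622 -7.4711  0.0686]
ts scene [ 0.6472  0.1618 -7.3711  0.0332]
```

The fits from the two cameras agree within about 1.5 mm and 1.5°. Next is a helper that turns a target pose into move numbers. I'll fetch foot_b first.

```bash
cat > go.py <<'E'
import sys; from h import *
from scipy.spatial.transform import Rotation as Ro
def main(a):
    s=status.observe(); p=np.array(s['tool_pos']); R=Ro.from_euler('xyz',s['eef_rot'],degrees=True)
    x,y,z,yaw=a
    T=Ro.from_euler('xyz',[180,0,yaw],degrees=True)
    print('t',round(s['time_s'],2),'at',p.round(4),np.round(s['eef_rot'],2),'F',np.round(s['contact_force'],1),'w',round(s['gripper_width']*88,1),'q',np.round(s['joint_pos'],0))
    print('row',np.round(R.inv().apply(np.array([x,y,z])-p)*100,2),np.round((R.inv()*T).as_rotvec(),3))
main([float(v) for v in sys.argv[1:5]])
E
python3 go.py .4544 -.3286 .13 120.6
```

```text
t 0.1 at [ 0.2157 -0.586   0.2289] [-1.7991e+02  1.0000e-02  2.0220e+01] F [ 0.4 -0.7  0.1] w 88.2 q [ 72.  40. -11.  90.   9.  52. -12.]
row [ 31.29 -15.89   9.91] [-1.000e-03 -1.000e-03 -1.752e+00]
```

apply_moves(
  steps=[
    [31.3,-15.9,5,0,0,-1.752],
    [31.3,-15.9,5,0,0,-1.752],
    [31.3,-15.9,5,0,0,-1.752],
    [31.3,-15.9,5,0,0,-1.752],
    [31.3,-15.9,5,0,0,-1.752],
    [31.3,-15.9,5,0,0,-1.752],
    [31.3,-15.9,9.9,0,0,-1.752],
    [31.3,-15.9,9.9,0,0,-1.752],
    [31.3,-15.9,9.9,0,0,-1.752],
    [31.3,-15.9,9.9,0,0,-1.752],
    [31.3,-15.9,9.9,0,0,-1.752],
    [31.3,-15.9,9.9,0,0,-1.752],
  ],
  claw=0.66,
)

```text
time_s: 1.3
tool_pos: [0.4544, -0.3291, 0.1301]
eef_rot: [-180.0, -0.0, 120.9]
contact_force: [0.3, -0.9, 0.6]
gripper_width: 0.341
```

```bash
python3 go.py .4544 -.3286 .048 120.6
```

```text
t 1.3 at [ 0.4544 -0.3291  0.1301] [-1.7997e+02 -5.0000e-02  1.2089e+02] F [ 0.3 -0.9  0.6] w 30.1 q [ 50.  46. -33. 105.  37.  40.  27.]
row [0.04 0.03 8.21] [-0.    -0.001  0.005]
```

apply_moves(
  steps=[
    [0.04,0.03,4,0,0,0.005],
    [0.04,0.03,7,0,0,0.005],
    [0.04,0.03,8.2,0,0,0.005],
    [0.04,0.03,8.2,0,0,0.005],
    [0.04,0.03,8.2,0,0,0.005],
  ],
)

```text
time_s: 1.8
tool_pos: [0.4555, -0.3287, 0.0493]
eef_rot: [180.0, 0.0, 120.3]
contact_force: [-0.7, -0.6, -0.4]
gripper_width: 0.341
```

apply_moves(
  steps=[
    [0,0,0,0,0,0],
    [0,0,0,0,0,0],
    [0,0,0,0,0,0],
    [0,0,0,0,0,0],
    [0,0,0,0,0,0],
    [0,0,0,0,0,0],
  ],
  claw=1,
)

```text
time_s: 2.4
tool_pos: [0.4549, -0.3287, 0.0487]
eef_rot: [180.0, 0.0, 120.3]
contact_force: [-0.4, -0.6, 0.0]
gripper_width: 0.004
```

```bash
python3 - <<'E'
from h import *
# targets in tray_long (yaw 11.3)
a=np.deg2rad(11.3);R=np.array([[np.cos(a),-np.sin(a)],[np.sin(a),np.cos(a)]])
for l in([0,-.062],[0,-.018],[0,-.025],[.003,.057],[.003-.018,.057]): print(l,np.round(R@l+[.6484,-.1665],4))
E
python3 go.py .6484 -.1665 .17 101.3
```

```text
[0, -0.062] [ 0.6605 -0.2273]
[0, -0.018] [ 0.6519 -0.1842]
[0, -0.025] [ 0.6533 -0.191 ]
[0.003, 0.057] [ 0.6402 -0.11  ]
[-0.015, 0.057] [ 0.6225 -0.1135]
t 2.4 at [ 0.4549 -0.3287  0.0487] [1.8000e+02 1.0000e-02 1.2031e+02] F [-0.4 -0.6  0. ] w 0.3 q [ 47.  53. -27. 107.  44.  31.  20.]
row [  4.23  24.89 -12.13] [0.    0.    0.332]
```

The jaws shut fully, so the stud was missed. I'll look.

```bash
cat > look.py <<'E'
import sys; from h import *
# name tag u0 v0 u1 v1
n,tag=sys.argv[1:3]; r=[int(v) for v in sys.argv[3:7]]
c=cap(n); np.savez(f"{n}.npz",**c); i=c["image"][r[1]:r[3],r[0]:r[2]]
f=min(800/i.shape[1],600/i.shape[0]); cv2.imwrite(f"pics/{tag}.png",cv2.resize(i,None,fx=f,fy=f,interpolation=cv2.INTER_CUBIC)[:600,:800])
E
python3 look.py scene l1 60 120 260 270; python3 look.py top l1t 330 150 530 290
```

```text
(no output)
```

View pics/l1.png

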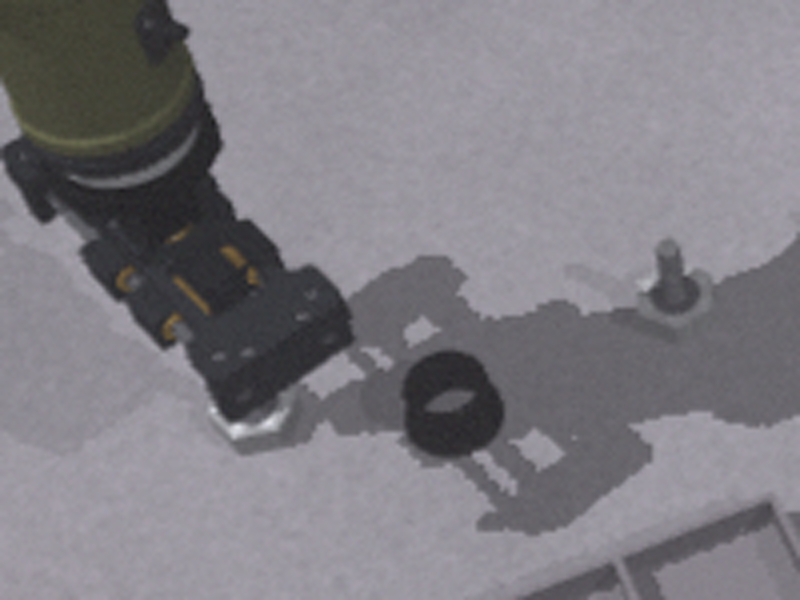

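View pics/l1t.png

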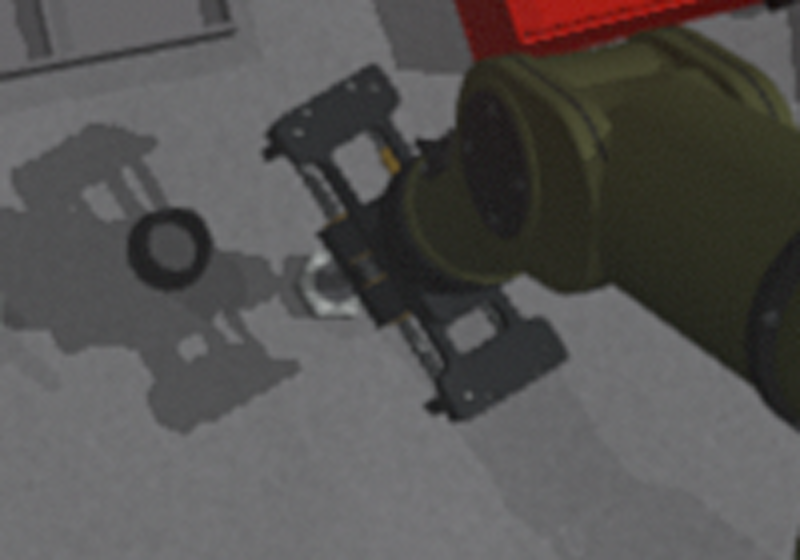

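Run:
```python
from h import *
for n in('scene','top'):
    c=dict(np.load(n+'.npz')); P=cloud(c)
    m=(np.hypot(P[...,0]-.455,P[...,1]+.329)<.13)&(P[...,2]>.004)&(P[...,2]<.2)
    for z0,z1 in((.004,.02),(.02,.035),(.035,.05),(.05,.065),(.065,.08),(.08,.1),(.1,.12),(.12,.15)):
        Q=P[m&(P[...,2]>=z0)&(P[...,2]<z1)&(np.hypot(P[...,0]-.477,P[...,1]+.229)>.035)]
        if len(Q): print(n,z0,len(Q),Q.min(0).round(3),Q.max(0).round(3),np.median(Q,0).round(3))
```

```text
scene 0.004 235 [ 0.351 -0.458  0.004] [ 0.57  -0.219  0.02 ] [ 0.468 -0.326  0.014]
scene 0.02 1 [ 0.465 -0.317  0.021] [ 0.465 -0.317  0.021] [ 0.465 -0.317  0.021]
scene 0.12 911 [ 0.399 -0.403  0.12 ] [ 0.552 -0.255  0.15 ] [ 0.481 -0.318  0.14 ]
top 0.004 317 [ 0.328 -0.415  0.004] [ 0.584 -0.207  0.02 ] [ 0.445 -0.318  0.007]
top 0.02 18 [ 0.443 -0.334  0.02 ] [ 0.472 -0.31   0.035] [ 0.452 -0.323  0.024]
top 0.035 9 [ 0.448 -0.326  0.036] [ 0.457 -0.321  0.048] [ 0.451 -0.323  0.044]
top 0.05 9 [ 0.446 -0.329  0.055] [ 0.457 -0.319  0.064] [ 0.453 -0.322  0.061]
top 0.065 18 [ 0.443 -0.327  0.065] [ 0.456 -0.319  0.079] [ 0.448 -0.324  0.072]
top 0.08 4 [ 0.447 -0.331  0.08 ] [ 0.456 -0.32   0.1  ] [ 0.452 -0.324  0.091]
top 0.1 5 [ 0.446 -0.327  0.1  ] [ 0.454 -0.324  0.108] [ 0.451 -0.326  0.103]
top 0.12 438 [ 0.362 -0.38   0.121] [ 0.519 -0.254  0.15 ] [ 0.444 -0.31   0.14 ]
```

apply_moves(
  steps=[
    [0,0,0,0,0,0],
    [0,0,0,0,0,0],
    [0,0,0,0,0,0],
    [0,0,0,0,0,0],
  ],
  claw=0.66,
)

```text
time_s: 2.9
tool_pos: [0.4548, -0.3287, 0.0486]
eef_rot: [-180.0, 0.0, 120.3]
contact_force: [-1.1, -1.7, -0.2]
gripper_width: 0.332
```

apply_moves(
  steps=[
    [0,0,-5,0,0,0],
    [0,0,-10,0,0,0],
    [0,0,-12,0,0,0],
    [-15,0,-12,0,0,0],
    [-15,0,-12,0,0,0],
    [-15,0,-12,0,0,0],
    [-15,0,-12,0,0,0],
  ],
)

```text
time_s: 3.6
tool_pos: [0.5319, -0.4655, 0.168]
eef_rot: [180.0, 0.4, 119.8]
contact_force: [-1.0, 0.8, -1.4]
gripper_width: 0.342
```

```bash
python3 look.py scene l2 60 120 260 270; python3 look.py top l2t 330 150 530 290
python3 - <<'E'
from fit import *
for n in('top','scene'): print(n,np.round(fit(dict(np.load(n+'.npz')),'foot',.4544,-.3286,range(-25,31,10)),4))
E
```

```text
top [ 0.4547 -0.3285 60.0032  0.1811]
scene [ 0.4541 -0.329   0.3718  0.1682]
```

View pics/l2.png

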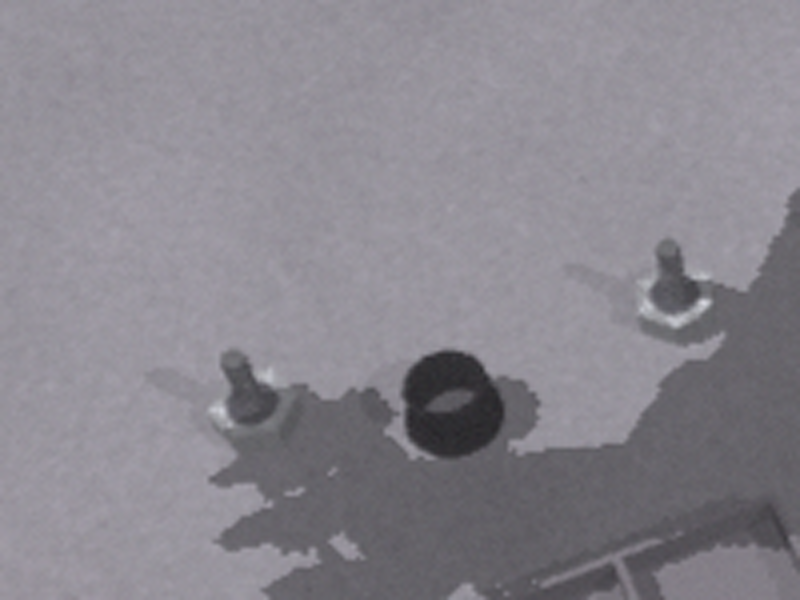

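View pics/l2t.png

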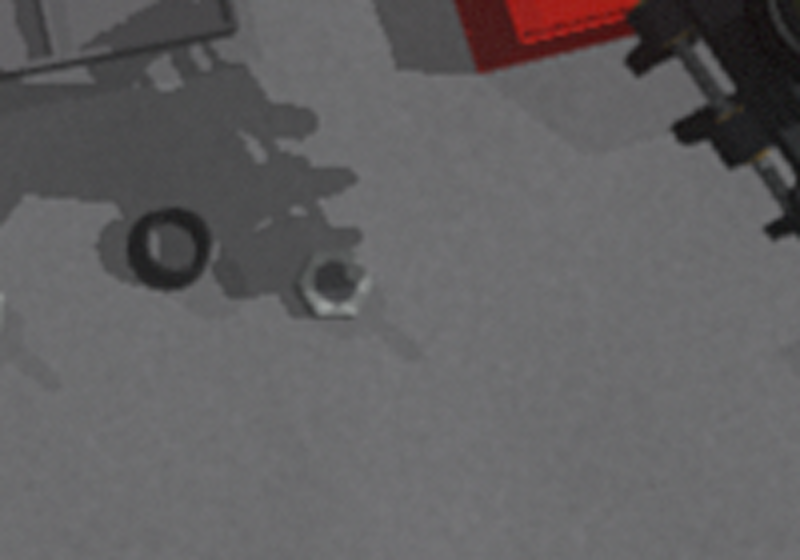

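The foot did not move at all, so the fingers closed somewhere other than on the stud. I'll hover over the foot and measure where the fingertips really are.

```bash
python3 go.py .4544 -.3286 .12 120.6
```

```text
t 3.7 at [ 0.5303 -0.4583  0.1677] [ 1.8000e+02 -6.0000e-02  1.2023e+02] F [0.7 0.  0.3] w 29.9 q [ 54.  53. -36.  77.  33.  60.  43.]
row [15.02 -0.02  4.79] [ 0.    -0.001 -0.007]
```

apply_moves(
  steps=[
    [15,0,4.8,0,0,0],
    [15,0,4.8,0,0,0],
    [15,0,4.8,0,0,0],
    [15,0,4.8,0,0,0],
    [15,0,4.8,0,0,0],
    [15,0,4.8,0,0,0],
  ],
)

```text
time_s: 4.3
tool_pos: [0.4556, -0.3291, 0.1214]
eef_rot: [180.0, 0.1, 120.3]
contact_force: [0.1, -0.9, 0.4]
gripper_width: 0.338
```

```bash
python3 look.py scene l3 30 80 230 230; python3 look.py top l3t 370 150 530 270
python3 - <<'E'
from h import *
print(status.observe()['tool_pos'])
for n in('scene','top'):
    c=dict(np.load(n+'.npz')); P=cloud(c)
    m=(np.hypot(P[...,0]-.455,P[...,1]+.329)<.13)
    for z0 in np.arange(.06,.2,.01):
        Q=P[m&(P[...,2]>=z0)&(P[...,2]<z0+.01)]
        if len(Q): print(n,z0.round(2),len(Q),Q.min(0).round(3),Q.max(0).round(3),np.median(Q,0).round(3))
E
```

```text
[ 0.45601504 -0.33003375  0.12125863]
scene 0.17 16 [ 0.433 -0.341  0.174] [ 0.441 -0.333  0.18 ] [ 0.435 -0.336  0.176]
scene 0.18 3 [ 0.434 -0.339  0.18 ] [ 0.436 -0.333  0.182] [ 0.436 -0.337  0.18 ]
scene 0.19 90 [ 0.401 -0.402  0.194] [ 0.547 -0.259  0.2  ] [ 0.525 -0.294  0.198]
scene 0.2 260 [ 0.4   -0.403  0.2  ] [ 0.548 -0.258  0.21 ] [ 0.521 -0.309  0.206]
top 0.12 3 [ 0.431 -0.334  0.129] [ 0.438 -0.332  0.13 ] [ 0.436 -0.333  0.13 ]
top 0.13 11 [ 0.431 -0.334  0.131] [ 0.475 -0.309  0.139] [ 0.468 -0.315  0.136]
top 0.14 17 [ 0.429 -0.343  0.141] [ 0.471 -0.311  0.15 ] [ 0.446 -0.331  0.145]
top 0.15 14 [ 0.43  -0.335  0.15 ] [ 0.469 -0.312  0.159] [ 0.436 -0.332  0.155]
top 0.17 8 [ 0.436 -0.338  0.172] [ 0.472 -0.317  0.179] [ 0.44  -0.335  0.173]
top 0.18 1 [ 0.434 -0.337  0.182] [ 0.434 -0.337  0.182] [ 0.434 -0.337  0.182]
top 0.19 14 [ 0.366 -0.347  0.194] [ 0.511 -0.259  0.2  ] [ 0.405 -0.322  0.199]
top 0.2 121 [ 0.365 -0.38   0.2  ] [ 0.521 -0.258  0.21 ] [ 0.442 -0.314  0.208]
```

View pics/l3.png

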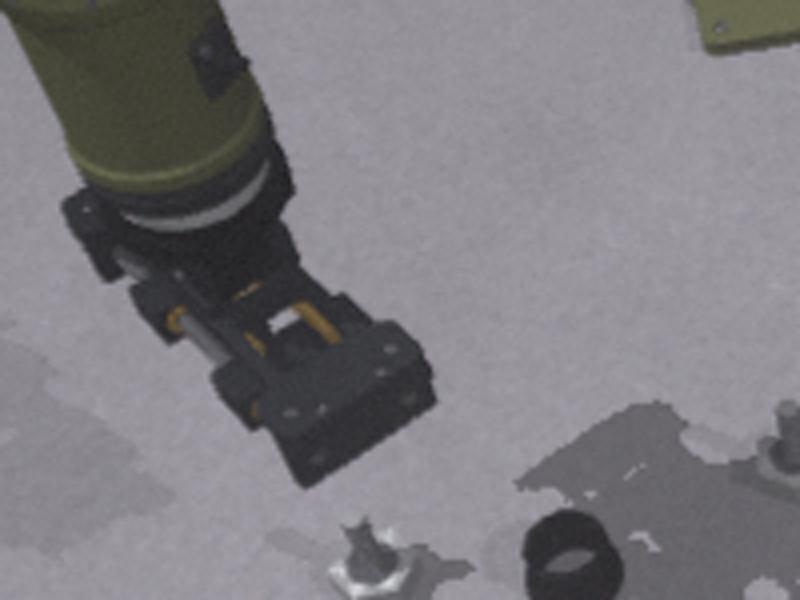

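View pics/l3t.png

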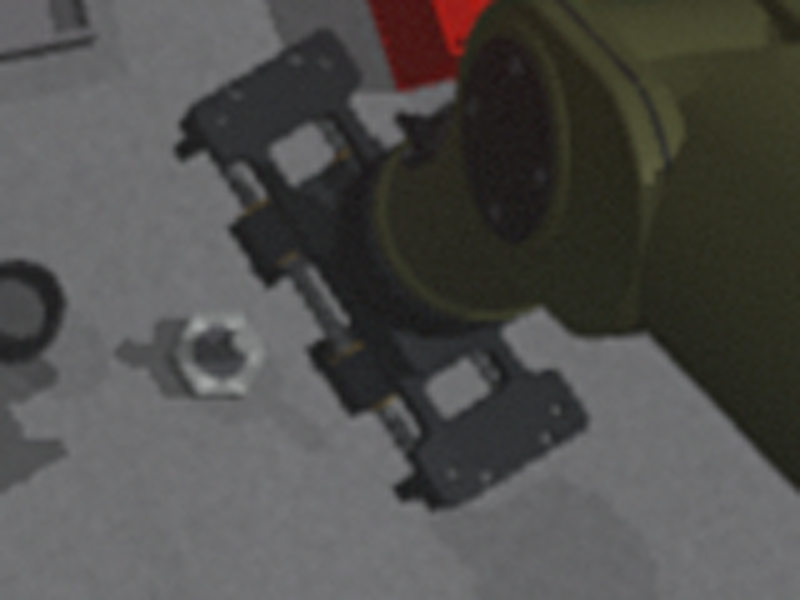

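The cloud shows the fingers laterally where expected. The lowest finger points seen are about 8 mm above the TCP height, where I expected them below it. The body is also about 30 mm higher than stated. The fingertips may really be about 30 mm short of the stated length. To test this, I'll close at z = 0.040, which is safe under either geometry.

apply_moves(
  steps=[
    [0.1,-0.05,5,0,0,0],
    [0.1,-0.05,8.1,0,0,0],
    [0.1,-0.05,8.1,0,0,0],
    [0.1,-0.05,8.1,0,0,0],
  ],
)

```text
time_s: 4.8
tool_pos: [0.4547, -0.3286, 0.04]
eef_rot: [180.0, 0.0, 120.3]
contact_force: [0.6, 1.0, 0.5]
gripper_width: 0.337
```

apply_moves(
  steps=[
    [0,0,0,0,0,0],
    [0,0,0,0,0,0],
    [0,0,0,0,0,0],
    [0,0,0,0,0,0],
    [0,0,0,0,0,0],
  ],
  claw=1,
)

```text
time_s: 5.3
tool_pos: [0.4551, -0.3286, 0.041]
eef_rot: [179.9, 0.2, 120.3]
contact_force: [0.5, -0.6, 6.5]
gripper_width: 0.112
```

The hypothesis holds: this time the fingers caught only the stud's top. The working offset is now tip height ≈ tool_pos z + 8 mm. I'll reopen, go lower and grip again.

apply_moves(
  steps=[
    [0,0,0,0,0,0],
    [0,0,0,0,0,0],
    [0,0,0,0,0,0],
    [0,0,1,0,0,0],
    [0,0,2,0,0,0],
    [0,0,2,0,0,0],
    [0,0,2,0,0,0],
  ],
  claw=0.66,
)

```text
time_s: 6.0
tool_pos: [0.4535, -0.3277, 0.0189]
eef_rot: [-180.0, -0.1, 120.3]
contact_force: [0.8, -0.0, -0.5]
gripper_width: 0.341
```

apply_moves(
  steps=[
    [0,0,0,0,0,0],
    [0,0,0,0,0,0],
    [0,0,0,0,0,0],
    [0,0,0,0,0,0],
    [0,0,0,0,0,0],
  ],
  claw=1,
)

```text
time_s: 6.5
tool_pos: [0.454, -0.3281, 0.0197]
eef_rot: [180.0, 0.0, 120.3]
contact_force: [0.8, 0.4, -0.3]
gripper_width: 0.124
```

```bash
python3 go.py .6605 -.2273 .13 101.3
```

```text
t 6.5 at [ 0.454  -0.3281  0.0197] [1.7999e+02 1.0000e-02 1.2031e+02] F [ 0.8  0.4 -0.3] w 11.0 q [ 45.  55. -24. 108.  47.  27.  18.]
row [ -1.73  22.92 -11.02] [0.    0.    0.332]
```

Gripped at about 11 mm, which fits the stud. Lift, then transfer.

apply_moves(
  steps=[
    [0,0,-4,0,0,0],
    [0,0,-9,0,0,0],
    [-1.7,22.9,-11,0,0,0.332],
    [-1.7,22.9,-11,0,0,0.332],
    [-1.7,22.9,-11,0,0,0.332],
    [-1.7,22.9,-11,0,0,0.332],
    [-1.7,22.9,-11,0,0,0.332],
    [-1.7,22.9,-11,0,0,0.332],
    [-1.7,22.9,-11,0,0,0.332],
    [-1.7,22.9,-11,0,0,0.332],
  ],
)

```text
time_s: 7.5
tool_pos: [0.6583, -0.2288, 0.1289]
eef_rot: [-179.8, 0.0, 101.2]
contact_force: [-0.3, -0.2, -1.3]
gripper_width: 0.123
```

```bash
python3 go.py .6605 -.2273 .0245 101.3; python3 look.py scene l4 100 180 300 330
```

```text
t 7.5 at [ 0.6583 -0.2288  0.1289] [-1.7983e+02  5.0000e-02  1.0121e+02] F [-0.3 -0.2 -1.3] w 10.8 q [ 29.  54. -28.  80.  28.  54.   5.]
row [ 0.11  0.28 10.44] [-0.003  0.001 -0.002]
```

View pics/l4.png

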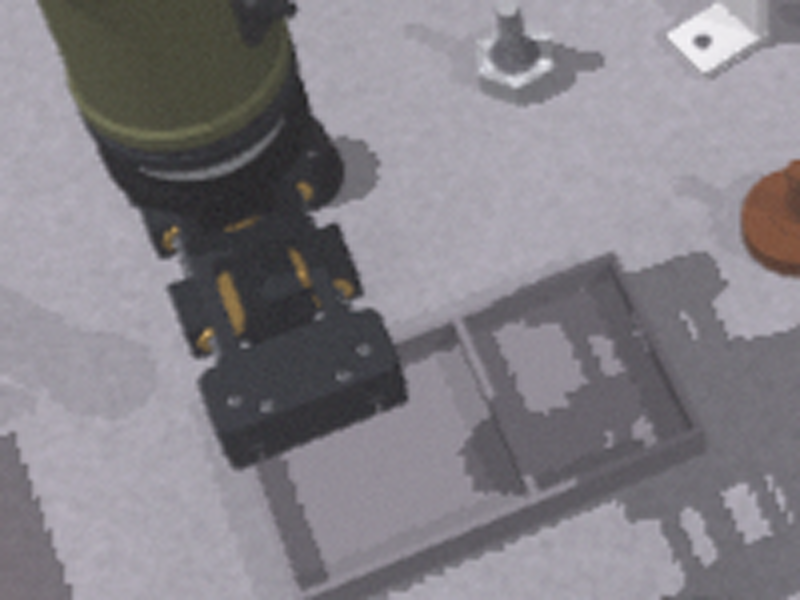

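The gripper is over the larger compartment and holding its weight. Lowering.

apply_moves(
  steps=[
    [0.1,0.25,4,0,0,0],
    [0.1,0.25,7,0,0,0],
    [0.1,0.25,8,0,0,0],
    [0.1,0.25,8,0,0,0],
    [0.1,0.25,8,0,0,0],
  ],
)

```text
time_s: 8.05
tool_pos: [0.6631, -0.2264, 0.051]
eef_rot: [179.9, 0.0, 101.2]
contact_force: [0.3, -0.3, -1.5]
gripper_width: 0.123
```

```bash
python3 go.py .6605 -.2273 .0245 101.3
```

```text
t 8.05 at [ 0.6631 -0.2264  0.051 ] [1.7990e+02 5.0000e-02 1.0124e+02] F [ 0.3 -0.3 -1.5] w 10.9 q [ 28.  59. -26.  81.  31.  46.   2.]
row [-0.04 -0.27  2.65] [ 0.002  0.001 -0.001]
```

apply_moves(
  steps=[
    [0,-0.2,1.5,0,0,0],
    [0,-0.2,2.2,0,0,0],
    [0,-0.2,2.5,0,0,0],
    [0,-0.2,2.7,0,0,0],
    [0,-0.2,2.7,0,0,0],
  ],
)

```text
time_s: 8.55
tool_pos: [0.6598, -0.2262, 0.0238]
eef_rot: [-179.9, 0.0, 101.3]
contact_force: [-3.8, 0.6, 7.3]
gripper_width: 0.129
```

apply_moves(
  steps=[
    [0,0,0,0,0,0],
    [0,0,0,0,0,0],
    [0,0,0,0,0,0],
    [0,0,-1,0,0,0],
    [0,0,-5,0,0,0],
    [0,0,-9,0,0,0],
    [0,0,-9,0,0,0],
    [0,0,-9,0,0,0],
  ],
  claw=0.66,
)

```text
time_s: 9.35
tool_pos: [0.6614, -0.2263, 0.1144]
eef_rot: [179.8, 0.1, 101.3]
contact_force: [0.4, -0.9, -0.5]
gripper_width: 0.337
```

```bash
python3 go.py .4373 -.1053 .12 81.9
```

```text
t 9.35 at [ 0.6614 -0.2263  0.1144] [1.7985e+02 8.0000e-02 1.0128e+02] F [ 0.4 -0.9 -0.5] w 29.7 q [ 28.  55. -28.  80.  29.  52.   4.]
row [ 16.25 -19.6   -0.63] [0.003 0.001 0.338]
```

apply_moves(
  steps=[
    [16.2,-19.6,-0.6,0,0,0.338],
    [16.2,-19.6,-0.6,0,0,0.338],
    [16.2,-19.6,-0.6,0,0,0.338],
    [16.2,-19.6,-0.6,0,0,0.338],
    [16.2,-19.6,-0.6,0,0,0.338],
    [16.2,-19.6,-0.6,0,0,0.338],
    [16.2,-19.6,-0.6,0,0,0.338],
    [16.2,-19.6,-0.6,0,0,0.338],
    [16.2,-19.6,-0.6,0,0,0.338],
  ],
)

```text
time_s: 10.25
tool_pos: [0.4384, -0.1062, 0.1183]
eef_rot: [179.9, -0.0, 81.8]
contact_force: [-0.3, -0.1, -0.2]
gripper_width: 0.338
```

```bash
python3 go.py .4373 -.1053 .018 81.9; python3 look.py scene l5 140 230 300 340
python3 - <<'E'
from fit import *
for n in('scene',): print(n,np.round(fit(dict(np.load(n+'.npz')),'foot',.6605,-.2273,range(11,71,10),zb=.004,zt=.004,pad=.04),4))
E
```

```text
t 10.25 at [ 0.4384 -0.1062  0.1183] [ 1.7989e+02 -1.0000e-02  8.1850e+01] F [-0.3 -0.1 -0.2] w 29.8 q [ 18.  39. -15. 125.  30.  19. -32.]
row [ 0.08 -0.14 10.03] [ 0.002 -0.    -0.001]
scene [ 0.6593 -0.2268 41.2314  0.0888]
```

View pics/l5.png

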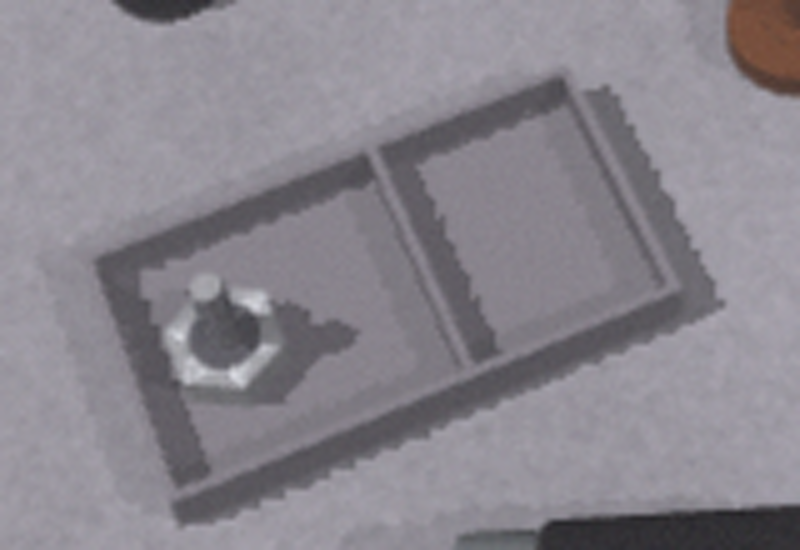

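Foot 1 stands flat in the larger compartment. The fit gives yaw 41.2° against a target of 41.3°, at the planned position. Now foot_a.

apply_moves(
  steps=[
    [0.05,-0.1,5,0,0,0],
    [0.05,-0.1,9,0,0,0],
    [0.05,-0.1,10,0,0,0],
    [0.05,-0.1,10,0,0,0],
    [0.05,-0.1,10,0,0,0],
  ],
)

```text
time_s: 10.8
tool_pos: [0.4363, -0.1053, 0.0174]
eef_rot: [-180.0, 0.0, 81.9]
contact_force: [-0.5, 0.9, -0.0]
gripper_width: 0.339
```

apply_moves(
  steps=[
    [0,0,0,0,0,0],
    [0,0,0,0,0,0],
    [0,0,0,0,0,0],
    [0,0,0,0,0,0],
    [0,0,0,0,0,0],
  ],
  claw=1,
)

```text
time_s: 11.3
tool_pos: [0.4357, -0.105, 0.0187]
eef_rot: [180.0, 0.0, 81.9]
contact_force: [-0.1, -0.8, -2.2]
gripper_width: 0.126
```

```bash
python3 go.py .6519 -.1842 .13 101.3
```

```text
t 11.3 at [ 0.4357 -0.105   0.0187] [179.99   0.    81.91] F [-0.1 -0.8 -2.2] w 11.1 q [  9.  51.  -3. 128.  64.   3. -65.]
row [ -4.8   22.52 -11.13] [ 0.     0.    -0.338]
```

apply_moves(
  steps=[
    [0,0,-4,0,0,0],
    [0,0,-9,0,0,0],
    [-4.6,22.5,-11.1,0,0,-0.338],
    [-4.6,22.5,-11.1,0,0,-0.338],
    [-4.6,22.5,-11.1,0,0,-0.338],
    [-4.6,22.5,-11.1,0,0,-0.338],
    [-4.6,22.5,-11.1,0,0,-0.338],
    [-4.6,22.5,-11.1,0,0,-0.338],
    [-4.6,22.5,-11.1,0,0,-0.338],
    [-4.6,22.5,-11.1,0,0,-0.338],
    [-4.6,22.5,-11.1,0,0,-0.338],
  ],
)

```text
time_s: 12.4
tool_pos: [0.6503, -0.1816, 0.1293]
eef_rot: [-179.9, -0.0, 101.4]
contact_force: [0.1, 0.2, -2.0]
gripper_width: 0.123
```

```bash
python3 go.py .6515 -.1822 .05 101.3
```

```text
t 12.4 at [ 0.6503 -0.1816  0.1293] [-1.7987e+02 -1.0000e-02  1.0139e+02] F [ 0.1  0.2 -2. ] w 10.8 q [ 32.  56. -43.  84.  42.  58. -10.]
row [-0.09  0.12  7.92] [-0.002 -0.     0.002]
```

apply_moves(
  steps=[
    [-0.05,0.1,4,0,0,0],
    [-0.05,0.1,7.5,0,0,0],
    [-0.05,0.1,9,0,0,0],
    [-0.05,0.1,10,0,0,0],
    [-0.05,0.1,10.4,0,0,0],
    [-0.05,0.1,10.4,0,0,0],
    [-0.05,0.1,10.4,0,0,0],
  ],
)

```text
time_s: 13.1
tool_pos: [0.654, -0.1824, 0.0271]
eef_rot: [179.9, 0.0, 101.3]
contact_force: [0.3, 0.6, -1.2]
gripper_width: 0.122
```

```bash
python3 go.py .6535 -.1920 .0235 101.3
```

```text
t 13.1 at [ 0.654  -0.1824  0.0271] [1.7987e+02 4.0000e-02 1.0128e+02] F [ 0.3  0.6 -1.2] w 10.7 q [ 31.  63. -39.  86.  48.  49. -14.]
row [-0.93 -0.24  0.36] [ 0.002  0.001 -0.   ]
```

apply_moves(
  steps=[
    [0,-0.2,0.2,0,0,0],
    [0,-0.2,0.32,0,0,0],
    [-0.2,-0.2,0.35,0,0,0],
    [-0.4,-0.2,0.35,0,0,0],
    [-0.6,-0.2,0.35,0,0,0],
    [-0.75,-0.2,0.35,0,0,0],
    [-0.9,-0.2,0.35,0,0,0],
    [-1.0,-0.2,0.35,0,0,0],
    [-1.0,-0.2,0.35,0,0,0],
    [-1.0,-0.2,0.35,0,0,0],
  ],
)

```text
time_s: 14.1
tool_pos: [0.6536, -0.1917, 0.0226]
eef_rot: [179.9, -0.0, 101.3]
contact_force: [0.3, 5.4, 4.3]
gripper_width: 0.122
```

```bash
python3 go.py .6535 -.1920 .0235 101.3; python3 look.py scene l6 140 230 300 340;  python3 look.py top l6t 290 105 400 185
```

```text
t 14.1 at [ 0.6536 -0.1917  0.0226] [ 1.7992e+02 -4.0000e-02  1.0132e+02] F [0.3 5.4 4.3] w 10.7 q [ 31.  63. -39.  85.  48.  49. -13.]
row [-0.02 -0.01 -0.09] [ 0.001 -0.001  0.   ]
```

View pics/l6.png

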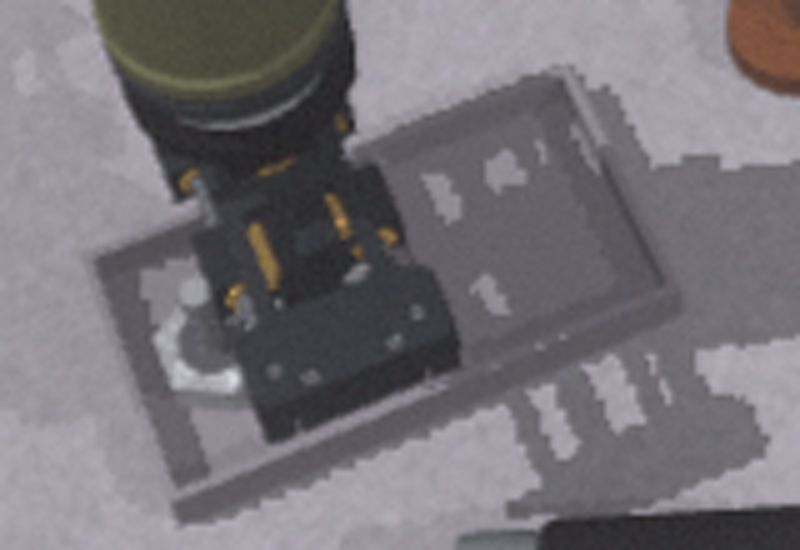

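A reaction of 5.4 N shows the flats are pressed together. I'll release, lift, and go to the bracket with the jaw axis along the bracket's x, a tool yaw of 25.3°.

apply_moves(
  steps=[
    [0,0,0,0,0,0],
    [0,0,0,0,0,0],
    [0,0,0,0,0,0],
    [0,0,-1,0,0,0],
    [0,0,-5,0,0,0],
    [0,0,-10,0,0,0],
    [0,0,-10,0,0,0],
    [0,0,-10,0,0,0],
  ],
  claw=0.66,
)

```text
time_s: 15.0
tool_pos: [0.6539, -0.1931, 0.1242]
eef_rot: [179.8, 0.1, 101.3]
contact_force: [0.2, -0.1, -1.4]
gripper_width: 0.341
```

```bash
python3 go.py .4361 .0199 .12 25.3
```

```text
t 15.0 at [ 0.6539 -0.1931  0.1242] [1.7984e+02 1.1000e-01 1.0126e+02] F [ 0.2 -0.1 -1.4] w 30.0 q [ 33.  56. -43.  83.  42.  57.  -9.]
row [ 25.15 -17.2    0.32] [ 0.004 -0.     1.326]
```

apply_moves(
  steps=[
    [25.1,-17.2,0.3,0,0,1.326],
    [25.1,-17.2,0.3,0,0,1.326],
    [25.1,-17.2,0.3,0,0,1.326],
    [25.1,-17.2,0.3,0,0,1.326],
    [25.1,-17.2,0.3,0,0,1.326],
    [25.1,-17.2,0.3,0,0,1.326],
    [25.1,-17.2,0.3,0,0,1.326],
    [25.1,-17.2,0.3,0,0,1.326],
    [25.1,-17.2,0.3,0,0,1.326],
    [25.1,-17.2,0.3,0,0,1.326],
    [25.1,-17.2,0.3,0,0,1.326],
    [25.1,-17.2,0.3,0,0,1.326],
  ],
)

```text
time_s: 16.2
tool_pos: [0.435, 0.0196, 0.1188]
eef_rot: [-180.0, 0.0, 25.4]
contact_force: [-0.4, 0.4, 0.8]
gripper_width: 0.343
```

```bash
python3 go.py .4361 .0199 .013 25.3; python3 look.py scene l7 140 230 300 340
python3 - <<'E'
from fit import *
M['pair']=[]
for n in('scene','top'):
  c=dict(np.load(n+'.npz')) if n=='scene' else cap('top')
  P=cloud(c)
  for x,y in((.6533,-.191),(.661,-.231)):
    m=(P[...,2]>.05)&(P[...,2]<.068)&(np.hypot(P[...,0]-x,P[...,1]-y)<.02)
    print(n,m.sum(),np.nanmean(P[m],0).round(4))
E
```

```text
t 16.2 at [0.435  0.0196 0.1188] [-1.7999e+02  5.0000e-02  2.5430e+01] F [-0.4  0.4  0.8] w 30.2 q [   0.   39.  -14.  127.   31.   18. -105.]
row [ 0.13  0.02 10.58] [-0.     0.001  0.002]
scene 50 [ 0.656  -0.1911  0.0575]
scene 51 [ 0.6636 -0.23    0.0576]
top 0 [nan nan nan]
top 17 [ 0.6603 -0.2308  0.0599]<stdin>:8: RuntimeWarning: Mean of empty slice
```

View pics/l7.png

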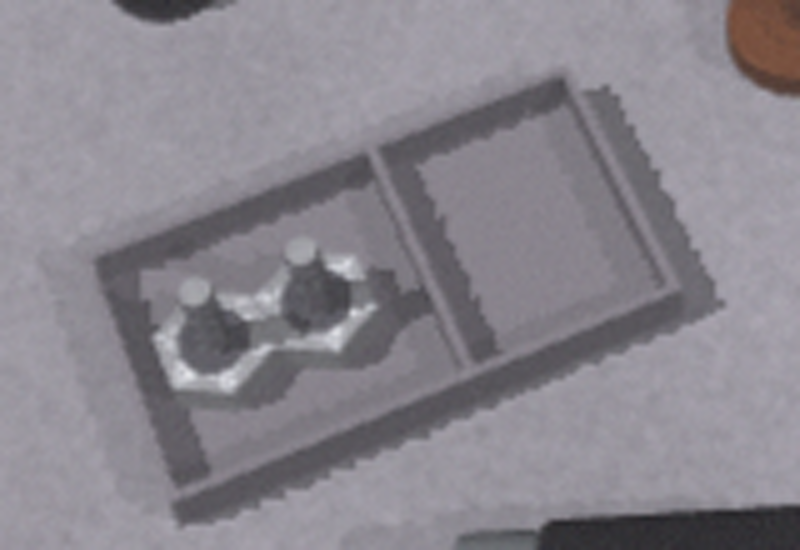

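The feet stand flat against flat, with stud centres about 39.6 mm apart. Now I'll lower onto the bracket's upright, staying a bit high because of joint 6's limit.

apply_moves(
  steps=[
    [0.1,0,4,0,0,0],
    [0.1,0,7,0,0,0],
    [0.1,0,8.5,0,0,0],
    [0.1,0,9.5,0,0,0],
    [0.1,0,9.6,0,0,0],
    [0.1,0,9.6,0,0,0],
  ],
)

```text
time_s: 16.9
tool_pos: [0.4374, 0.0203, 0.0237]
eef_rot: [-179.9, 0.2, 25.7]
contact_force: [0.7, -1.1, 0.1]
gripper_width: 0.336
```

```bash
python3 go.py .4361 .0199 .022 25.3
```

```text
t 16.9 at [0.4374 0.0203 0.0237] [-1.7991e+02  1.6000e-01  2.5700e+01] F [ 0.7 -1.1  0.1] w 29.6 q [  -7.   51.   -3.  129.   79.    2. -152.]
row [-0.14 -0.02  0.17] [-0.002  0.003  0.007]
```

apply_moves(
  steps=[
    [0,0,0,0,0,0],
    [0,0,0,0,0,0],
    [0,0,0,0,0,0],
    [0,0,0,0,0,0],
    [0,0,0,0,0,0],
  ],
  claw=1,
)

```text
time_s: 17.4
tool_pos: [0.4375, 0.0204, 0.0244]
eef_rot: [-179.9, 0.1, 25.3]
contact_force: [-0.2, 1.0, -0.5]
gripper_width: 0.09
```

```bash
python3 go.py .6225 -.1135 .14 101.3; python3 -c "
from h import *;print(status.observe()['joint_pos'])"
```

```text
t 17.4 at [0.4375 0.0204 0.0244] [-1.7994e+02  1.2000e-01  2.5260e+01] F [-0.2  1.  -0.5] w 8.0 q [  -7.   51.   -3.  129.   79.    2. -152.]
row [ 10.99  19.99 -11.6 ] [-2.000e-03  1.000e-03 -1.327e+00]
[  -6.70116543   50.50973369   -3.17585829  129.18039979   78.61887269
    2.47857182 -152.08099405]
```

Gripped at 8 mm with the joints just inside their limits. Lift gently first.

apply_moves(
  steps=[
    [0,0,-1.5,0,0,0],
    [0,0,-4,0,0,0],
    [0,0,-7,0,0,0],
    [0,0,-10,0,0,0],
    [0,0,-11.6,0,0,0],
    [0,0,-11.6,0,0,0],
  ],
)

```text
time_s: 18.0
tool_pos: [0.4388, 0.0202, 0.1419]
eef_rot: [-180.0, -0.1, 25.2]
contact_force: [0.6, 0.8, -0.9]
gripper_width: 0.085
```

```bash
python3 go.py .6225 -.1135 .14 101.3; python3 look.py scene l8 200 100 360 220
```

```text
t 18.0 at [0.4388 0.0202 0.1419] [-1.800e+02 -6.000e-02  2.521e+01] F [ 0.6  0.8 -0.9] w 7.5 q [  14.   39.  -36.  125.   47.   30. -123.]
row [10.93 19.93  0.2 ] [ 1.000e-03 -1.000e-03 -1.328e+00]
```

View pics/l8.png

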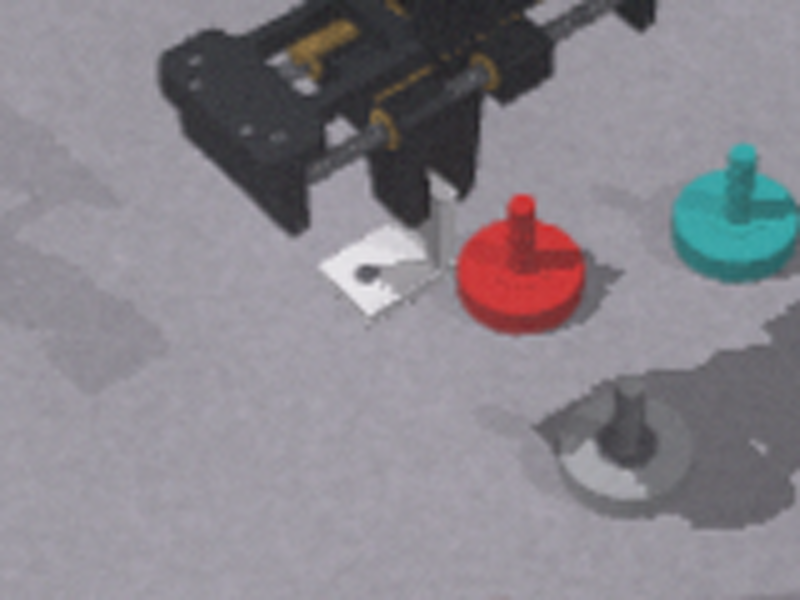

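The picture shows the bracket held level by its upright. Transfer to the smaller compartment.

apply_moves(
  steps=[
    [10.9,19.9,0.2,0,0,-1.328],
    [10.9,19.9,0.2,0,0,-1.328],
    [10.9,19.9,0.2,0,0,-1.328],
    [10.9,19.9,0.2,0,0,-1.328],
    [10.9,19.9,0.2,0,0,-1.328],
    [10.9,19.9,0.2,0,0,-1.328],
    [10.9,19.9,0.2,0,0,-1.328],
    [10.9,19.9,0.2,0,0,-1.328],
    [10.9,19.9,0.2,0,0,-1.328],
    [10.9,19.9,0.2,0,0,-1.328],
    [10.9,19.9,0.2,0,0,-1.328],
    [10.9,19.9,0.2,0,0,-1.328],
  ],
)

```text
time_s: 19.25
tool_pos: [0.6207, -0.1129, 0.1362]
eef_rot: [-179.7, -0.0, 101.4]
contact_force: [-0.3, 0.3, -0.9]
gripper_width: 0.083
```

```bash
python3 go.py .6225 -.1135 .0285 101.3
```

```text
t 19.25 at [ 0.6207 -0.1129  0.1362] [-1.7972e+02 -1.0000e-02  1.0136e+02] F [-0.3  0.3 -0.9] w 7.3 q [ 34.  57. -58.  92.  53.  63. -27.]
row [-0.1   0.21 10.77] [-0.005 -0.     0.001]
```

apply_moves(
  steps=[
    [-0.1,0,4,0,0,0],
    [-0.1,0,7.5,0,0,0],
    [-0.1,0,9,0,0,0],
    [-0.1,0,10,0,0,0],
    [-0.1,0,10,0,0,0],
    [-0.1,0,10,0,0,0],
  ],
)

```text
time_s: 19.85
tool_pos: [0.6223, -0.1135, 0.0391]
eef_rot: [-180.0, -0.0, 101.4]
contact_force: [0.0, -0.2, -1.1]
gripper_width: 0.091
```

```bash
python3 go.py .6225 -.1135 .0285 101.3;python3 look.py scene l9 140 210 300 330
```

```text
t 19.85 at [ 0.6223 -0.1135  0.0391] [-1.7998e+02 -2.0000e-02  1.0140e+02] F [ 0.  -0.2 -1.1] w 8.0 q [ 33.  64. -53.  94.  61.  55. -32.]
row [-0.01  0.02  1.06] [-0.    -0.     0.002]
```

View pics/l9.png

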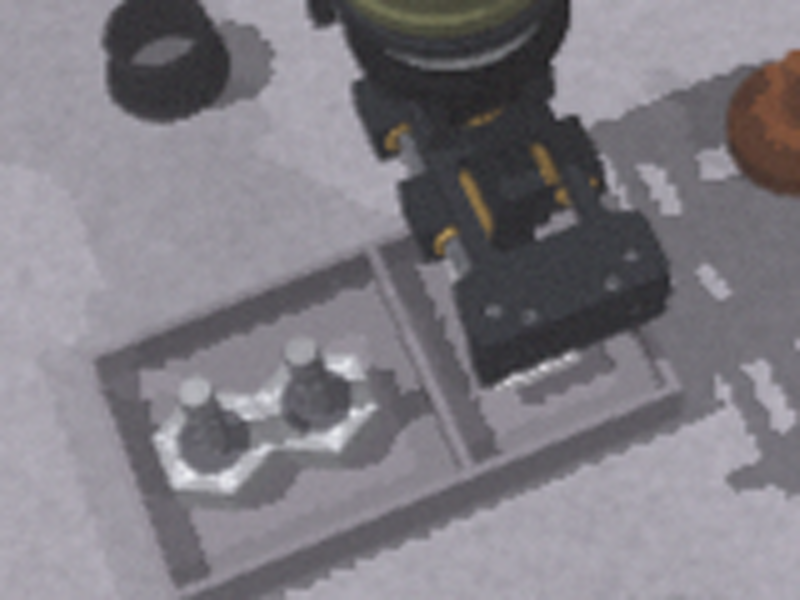

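The bracket is inside the smaller compartment, clear of the divider. I'll set it down, then release and lift.

apply_moves(
  steps=[
    [0,0,0.5,0,0,0],
    [0,0,0.9,0,0,0],
    [0,0,1.1,0,0,0],
    [0,0,1.15,0,0,0],
    [0,0,1.15,0,0,0],
  ],
)

```text
time_s: 20.4
tool_pos: [0.6215, -0.1141, 0.0284]
eef_rot: [-179.9, 0.1, 101.4]
contact_force: [-4.2, -1.3, 12.2]
gripper_width: 0.087
```

apply_moves(
  steps=[
    [0,0,0,0,0,0],
    [0,0,0,0,0,0],
    [0,0,0,0,0,0],
    [0,0,-1,0,0,0],
    [0,0,-5,0,0,0],
    [0,0,-10,0,0,0],
    [0,0,-10,0,0,0],
    [0,0,-10,0,0,0],
  ],
  claw=0.7,
)

```text
time_s: 21.2
tool_pos: [0.6225, -0.1138, 0.1282]
eef_rot: [180.0, 0.0, 101.4]
contact_force: [0.2, -1.2, 0.0]
gripper_width: 0.304
```

```bash
python3 go.py .4752 .0975 .12 101.3
```

```text
t 21.2 at [ 0.6225 -0.1138  0.1282] [1.7998e+02 4.0000e-02 1.0140e+02] F [ 0.2 -1.2  0. ] w 26.7 q [ 34.  58. -57.  92.  54.  62. -27.]
row [ 23.63 -10.26   0.8 ] [0.    0.001 0.002]
```

apply_moves(
  steps=[
    [23.6,-10.3,0.8,0,0,0],
    [23.6,-10.3,0.8,0,0,0],
    [23.6,-10.3,0.8,0,0,0],
    [23.6,-10.3,0.8,0,0,0],
    [23.6,-10.3,0.8,0,0,0],
    [23.6,-10.3,0.8,0,0,0],
    [23.6,-10.3,0.8,0,0,0],
    [23.6,-10.3,0.8,0,0,0],
    [23.6,-10.3,0.8,0,0,0],
  ],
  claw=0.66,
)

```text
time_s: 22.1
tool_pos: [0.4746, 0.0952, 0.1181]
eef_rot: [-179.8, 0.0, 101.2]
contact_force: [-0.5, -0.6, 0.2]
gripper_width: 0.336
```

```bash
python3 go.py .4752 .0975 .022 101.3;python3 look.py scene l10 140 210 300 330
python3 - <<'E'
from fit import *
c=dict(np.load('scene.npz'))
print(np.round(fit(c,'bracket',.6402,-.11,[0,11,20],zb=.004,zt=.004,pad=.045),4))
P=cloud(c); 
V=P[(np.hypot(P[...,0]-.6402,P[...,1]+.11)<.04)]; print(np.sort(V[:,2])[-5:])
E
```

```text
t 22.1 at [0.4746 0.0952 0.1181] [-1.7981e+02  4.0000e-02  1.0120e+02] F [-0.5 -0.6  0.2] w 29.6 q [ 15.  50. -55. 118.  60.  47. -67.]
row [0.23 0.13 9.61] [-0.003  0.001 -0.002]
[ 0.6396 -0.1136 11.4154  0.0944]
[0.05382445 0.05403551 0.05408864 0.05422893 0.05426737]
```

View pics/l10.png

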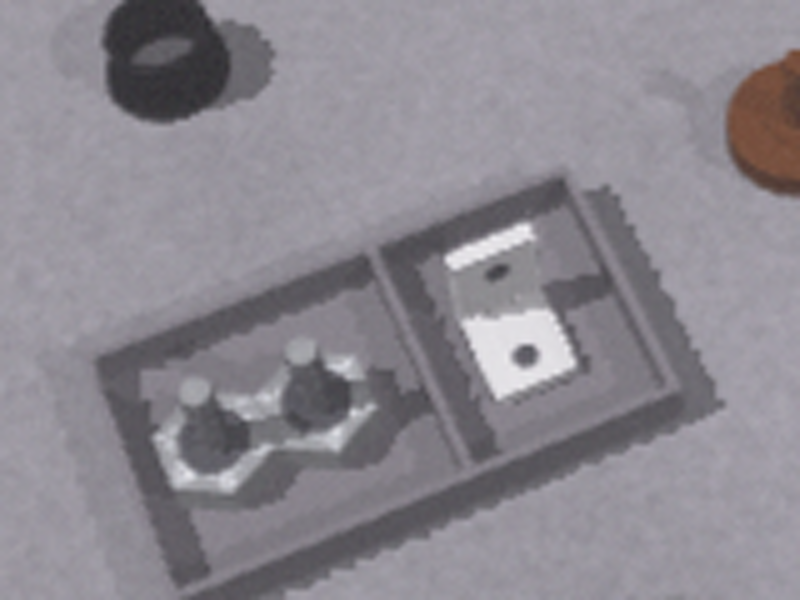

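The bracket stands flat in the smaller compartment, with its top at about 53 mm (52 expected). Next, the grey round foot.

apply_moves(
  steps=[
    [0.1,0.05,4,0,0,0],
    [0.1,0.05,7.5,0,0,0],
    [0.1,0.05,9,0,0,0],
    [0.1,0.05,9.7,0,0,0],
    [0.1,0.05,9.7,0,0,0],
    [0.1,0.05,9.7,0,0,0],
  ],
)

```text
time_s: 22.75
tool_pos: [0.4746, 0.098, 0.0223]
eef_rot: [-179.9, -0.0, 101.3]
contact_force: [-0.7, -0.5, 0.7]
gripper_width: 0.341
```

apply_moves(
  steps=[
    [0,0,0,0,0,0],
    [0,0,0,0,0,0],
    [0,0,0,0,0,0],
    [0,0,0,0,0,0],
    [0,0,0,0,0,0],
  ],
  claw=1,
)

```text
time_s: 23.25
tool_pos: [0.4744, 0.0982, 0.0223]
eef_rot: [-179.9, -0.0, 101.4]
contact_force: [0.2, -0.1, 6.5]
gripper_width: 0.118
```

```bash
python3 go.py .6524 .1977 .14 82.6
```

```text
t 23.25 at [0.4744 0.0982 0.0223] [-179.93   -0.    101.4 ] F [ 0.2 -0.1  6.5] w 10.4 q [ 10.  59. -47. 120.  76.  40. -80.]
row [  6.24  19.4  -11.8 ] [-0.001  0.     0.328]
```

apply_moves(
  steps=[
    [0,0,-4,0,0,0],
    [0,0,-8,0,0,0],
    [0,0,-11.8,0,0,0],
    [0,0,-11.8,0,0,0],
  ],
)

```text
time_s: 23.65
tool_pos: [0.4762, 0.0998, 0.1435]
eef_rot: [179.7, -0.1, 101.4]
contact_force: [0.7, 0.0, -1.2]
gripper_width: 0.121
```

```bash
python3 go.py .6524 .1977 .14 82.6; python3 look.py scene l11 230 120 390 240;python3 look.py top l11t 190 160 290 235
```

```text
t 23.65 at [0.4762 0.0998 0.1435] [ 1.7973e+02 -1.1000e-01  1.0141e+02] F [ 0.7  0.  -1.2] w 10.7 q [ 16.  48. -56. 117.  56.  48. -63.]
row [ 6.11 19.2   0.45] [ 0.004 -0.003  0.328]
```

View pics/l11.png

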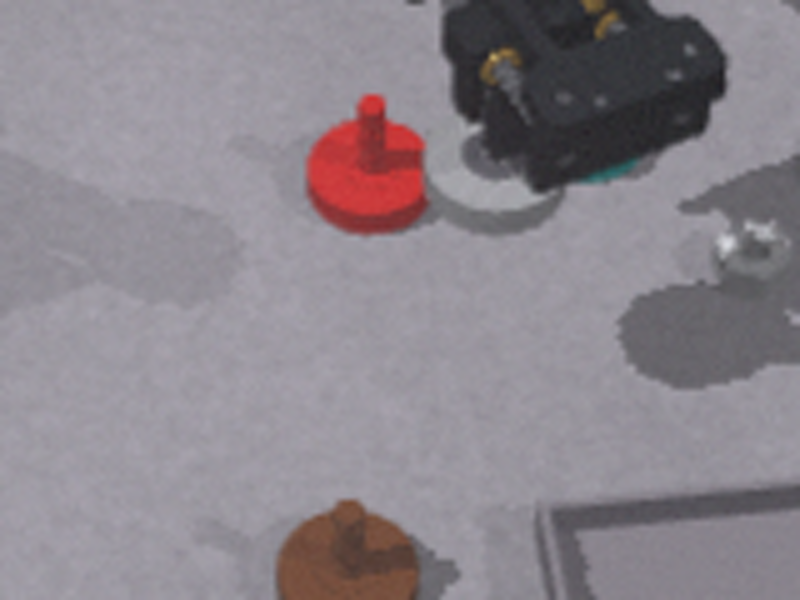

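View pics/l11t.png

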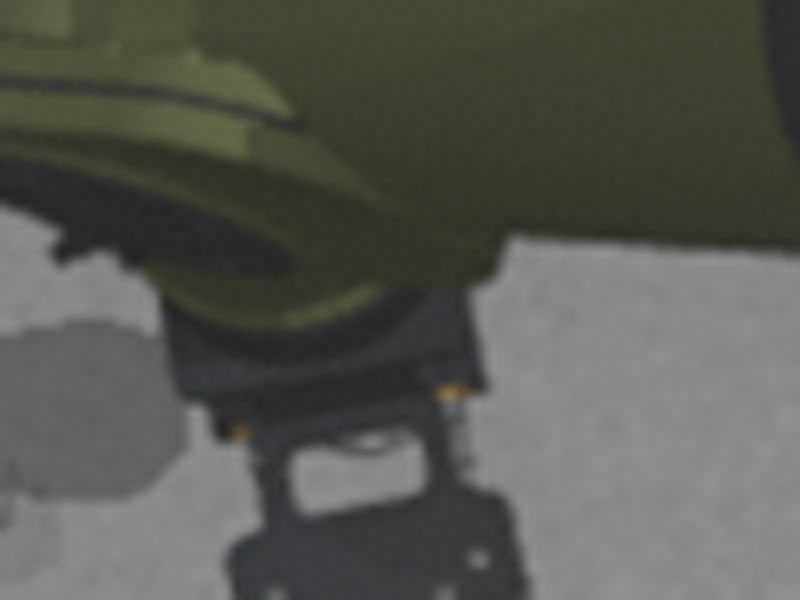

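The grey foot hangs level in the gripper. On to the square tray.

apply_moves(
  steps=[
    [6.1,19.2,0.4,0,0,0.328],
    [6.1,19.2,0.4,0,0,0.328],
    [6.1,19.2,0.4,0,0,0.328],
    [6.1,19.2,0.4,0,0,0.328],
    [6.1,19.2,0.4,0,0,0.328],
    [6.1,19.2,0.4,0,0,0.328],
    [6.1,19.2,0.4,0,0,0.328],
    [6.1,19.2,0.4,0,0,0.328],
    [6.1,19.2,0.4,0,0,0.328],
  ],
)

```text
time_s: 24.65
tool_pos: [0.6496, 0.1948, 0.1351]
eef_rot: [-179.8, 0.1, 82.6]
contact_force: [0.0, 0.6, -0.9]
gripper_width: 0.12
```

```bash
python3 go.py .6524 .1977 .036 82.6
```

```text
t 24.65 at [0.6496 0.1948 0.1351] [-1.7982e+02  1.0000e-01  8.2630e+01] F [ 0.   0.6 -0.9] w 10.6 q [  3.  58. -51.  83.  48.  63. -65.]
row [0.34 0.27 9.9 ] [-0.003  0.002  0.001]
```

apply_moves(
  steps=[
    [0.1,0.1,4,0,0,0],
    [0.1,0.1,7.5,0,0,0],
    [0.1,0.1,9,0,0,0],
    [0.1,0.1,9.9,0,0,0],
    [0.1,0.1,9.9,0,0,0],
    [0.1,0.1,9.9,0,0,0],
    [0.1,0.1,9.9,0,0,0],
  ],
)

```text
time_s: 25.35
tool_pos: [0.6522, 0.1975, 0.038]
eef_rot: [-180.0, -0.1, 82.6]
contact_force: [-0.5, 0.3, -2.0]
gripper_width: 0.122
```

```bash
python3 go.py .6524 .1977 .026 82.6; python3 look.py scene l12 320 180 460 290
```

```text
t 25.35 at [0.6522 0.1975 0.038 ] [-1.7998e+02 -7.0000e-02  8.2600e+01] F [-0.5  0.3 -2. ] w 10.7 q [  2.  65. -47.  85.  54.  55. -69.]
row [0.02 0.01 1.2 ] [-0.    -0.001  0.   ]
```

View pics/l12.png

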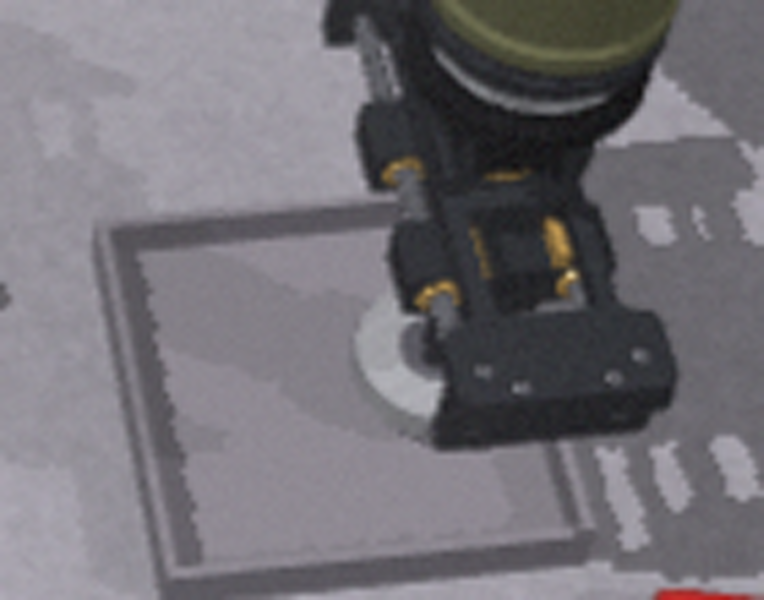

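apply_moves(
  steps=[
    [0,0,0.5,0,0,0],
    [0,0,0.9,0,0,0],
    [0,0,1.2,0,0,0],
    [0,0,1.25,0,0,0],
    [0,0,1.25,0,0,0],
  ],
)

```text
time_s: 25.9
tool_pos: [0.6513, 0.1966, 0.0263]
eef_rot: [-179.9, 0.1, 82.6]
contact_force: [-4.5, -4.2, 15.6]
gripper_width: 0.124
```

apply_moves(
  steps=[
    [0,0,0,0,0,0],
    [0,0,0,0,0,0],
    [0,0,0,0,0,0],
    [0,0,-1,0,0,0],
    [0,0,-5,0,0,0],
    [0,0,-10,0,0,0],
    [0,0,-10,0,0,0],
    [0,0,-10,0,0,0],
  ],
  claw=0.66,
)

```text
time_s: 26.7
tool_pos: [0.6523, 0.1973, 0.1257]
eef_rot: [180.0, -0.1, 82.6]
contact_force: [-0.2, -0.5, -1.2]
gripper_width: 0.339
```

```bash
python3 go.py .4771 -.2293 .12 82.6
```

```text
t 26.7 at [0.6523 0.1973 0.1257] [ 1.7999e+02 -6.0000e-02  8.2610e+01] F [-0.2 -0.5 -1.2] w 29.8 q [  3.  59. -51.  83.  49.  62. -65.]
row [-44.56 -11.89   0.52] [ 0.    -0.001  0.   ]
```

apply_moves(
  steps=[
    [-44.5,-11.9,0.5,0,0,0],
    [-44.5,-11.9,0.5,0,0,0],
    [-44.5,-11.9,0.5,0,0,0],
    [-44.5,-11.9,0.5,0,0,0],
    [-44.5,-11.9,0.5,0,0,0],
    [-44.5,-11.9,0.5,0,0,0],
    [-44.5,-11.9,0.5,0,0,0],
    [-44.5,-11.9,0.5,0,0,0],
    [-44.5,-11.9,0.5,0,0,0],
    [-44.5,-11.9,0.5,0,0,0],
    [-44.5,-11.9,0.5,0,0,0],
    [-44.5,-11.9,0.5,0,0,0],
  ],
  claw=0.25,
)

```text
time_s: 27.9
tool_pos: [0.4766, -0.2276, 0.1189]
eef_rot: [-179.9, -0.1, 82.7]
contact_force: [0.8, 1.2, 0.2]
gripper_width: 0.751
```

```bash
python3 go.py .4771 -.2293 .003 82.6; python3 look.py scene l13 320 180 460 290
python3 - <<'E'
from fit import *
c=dict(np.load('scene.npz'))
print(np.round(fit(c,'glide',.6522,.197,[0],zb=.004,zt=.004,pad=.045),4))
P=cloud(c); V=P[(np.hypot(P[...,0]-.652,P[...,1]-.197)<.025)]; print(np.sort(V[:,2])[-3:])
V=P[(np.hypot(P[...,0]-.652,P[...,1]-.197)<.035)&(P[...,2]>.014)&(P[...,2]<.03)]
A=np.c_[V[:,:2],np.ones(len(V))]; print(np.linalg.lstsq(A,V[:,2],rcond=None)[0], np.median(V[:,2]))
E
```

```text
t 27.9 at [ 0.4766 -0.2276  0.1189] [-1.7985e+02 -9.0000e-02  8.2690e+01] F [0.8 1.2 0.2] w 66.1 q [ 50.  51. -52. 111.  55.  48. -40.]
row [-0.18  0.1  11.59] [-0.003 -0.002  0.002]
[0.6516 0.1955 6.8737 0.151 ]
[0.06067887 0.06195682 0.06233288]
[-0.00565792  0.00181595  0.02247995] 0.01896175469907696
```

View pics/l13.png

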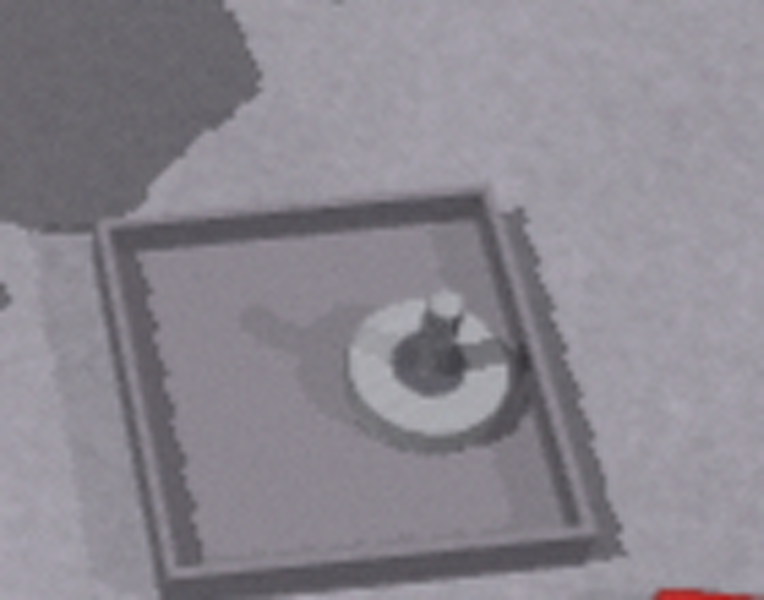

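The round foot stands flat on the floor of the tray: the base-top plane is level and its median height is 19 mm. Now the grommet.

apply_moves(
  steps=[
    [-0.15,0.1,4,0,0,0],
    [-0.15,0.1,8,0,0,0],
    [-0.15,0.1,10,0,0,0],
    [-0.15,0.1,11,0,0,0],
    [-0.15,0.1,11.5,0,0,0],
    [-0.15,0.1,11.5,0,0,0],
    [-0.15,0.1,11.5,0,0,0],
  ],
)

```text
time_s: 28.65
tool_pos: [0.4777, -0.2306, 0.0053]
eef_rot: [-180.0, 0.0, 82.6]
contact_force: [-0.0, -1.0, 0.6]
gripper_width: 0.747
```

apply_moves(
  steps=[
    [0,0,0,0,0,0],
    [0,0,0,0,0,0],
    [0,0,0,0,0,0],
    [0,0,0,0,0,0],
    [0,0,0,0,0,0],
    [0,0,0,0,0,0],
  ],
  claw=1,
)

```text
time_s: 29.25
tool_pos: [0.4769, -0.2311, 0.0047]
eef_rot: [-179.9, 0.1, 82.6]
contact_force: [-0.7, -0.7, 4.9]
gripper_width: 0.483
```

```bash
python3 go.py .6434 .1283 .14 82.6
```

```text
t 29.25 at [ 0.4769 -0.2311  0.0047] [-1.7988e+02  6.0000e-02  8.2600e+01] F [-0.7 -0.7  4.9] w 42.5 q [ 45.  61. -43. 113.  70.  39. -52.]
row [ 37.77  11.86 -13.6 ] [-0.002  0.001  0.   ]
```

apply_moves(
  steps=[
    [0,0,-4,0,0,0],
    [0,0,-8,0,0,0],
    [0,0,-12,0,0,0],
    [0,0,-13.6,0,0,0],
    [0,0,-13.6,0,0,0],
  ],
)

```text
time_s: 29.75
tool_pos: [0.4785, -0.2311, 0.1423]
eef_rot: [179.9, 0.1, 82.6]
contact_force: [-0.3, -0.7, -1.2]
gripper_width: 0.48
```

```bash
python3 go.py .6434 .1283 .14 82.6; python3 look.py scene l14 80 130 260 265
```

```text
t 29.75 at [ 0.4785 -0.2311  0.1423] [1.7989e+02 7.0000e-02 8.2600e+01] F [-0.3 -0.7 -1.2] w 42.2 q [ 51.  49. -53. 110.  52.  50. -38.]
row [37.76 11.72  0.2 ] [ 0.002  0.001 -0.   ]
```

View pics/l14.png

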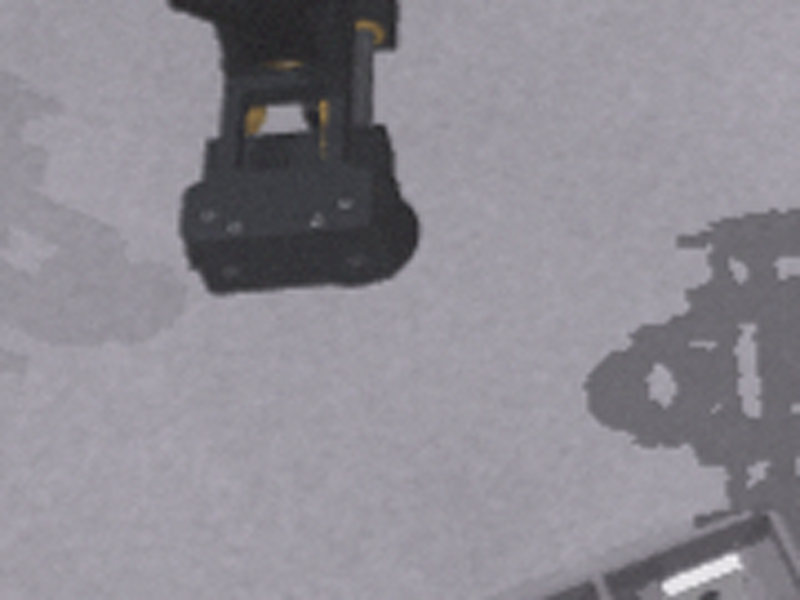

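The grommet is gone from the desk and held. Its round black edge shows beside the gripper. Transfer.

apply_moves(
  steps=[
    [37.7,11.7,0,0,0,0],
    [37.7,11.7,0,0,0,0],
    [37.7,11.7,0,0,0,0],
    [37.7,11.7,0,0,0,0],
    [37.7,11.7,0,0,0,0],
    [37.7,11.7,0,0,0,0],
    [37.7,11.7,0,0,0,0],
    [37.7,11.7,0,0,0,0],
    [37.7,11.7,0,0,0,0],
    [37.7,11.7,0,0,0,0],
    [37.7,11.7,0,0,0,0],
    [37.7,11.7,0,0,0,0],
  ],
)

```text
time_s: 31.0
tool_pos: [0.6412, 0.1253, 0.1387]
eef_rot: [-179.8, 0.2, 82.5]
contact_force: [0.2, -0.0, -0.8]
gripper_width: 0.483
```

```bash
python3 go.py .6434 .1283 .035 82.6
```

```text
t 31.0 at [0.6412 0.1253 0.1387] [-1.7979e+02  1.7000e-01  8.2480e+01] F [ 0.2 -0.  -0.8] w 42.5 q [ 10.  56. -51.  88.  48.  60. -61.]
row [ 0.36  0.22 10.37] [-0.004  0.003 -0.002]
```

apply_moves(
  steps=[
    [0.1,0.1,4,0,0,0],
    [0.1,0.1,8,0,0,0],
    [0.1,0.1,10,0,0,0],
    [0.1,0.1,11,0,0,0],
    [0.1,0.1,11,0,0,0],
    [0.1,0.1,11,0,0,0],
  ],
)

```text
time_s: 31.6
tool_pos: [0.6434, 0.1293, 0.0313]
eef_rot: [-180.0, -0.1, 82.6]
contact_force: [-0.1, -0.3, 0.5]
gripper_width: 0.484
```

```bash
python3 go.py .6434 .1283 .009 82.6; python3 look.py scene l15 320 180 460 290
```

```text
t 31.6 at [0.6434 0.1293 0.0313] [-1.7996e+02 -6.0000e-02  8.2590e+01] F [-0.1 -0.3  0.5] w 42.6 q [  7.  64. -46.  90.  55.  52. -66.]
row [-0.1   0.02  2.23] [-0.001 -0.001 -0.   ]
```

View pics/l15.png

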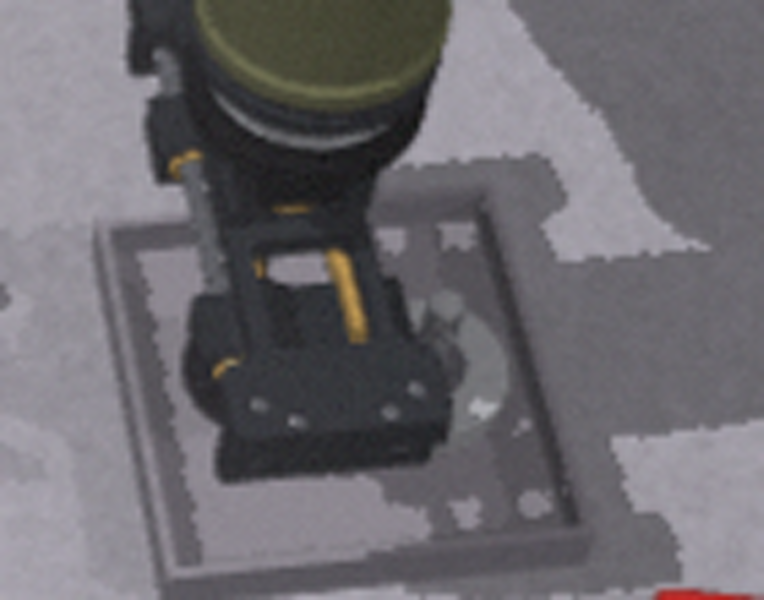

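apply_moves(
  steps=[
    [-0.2,0,1,0,0,0],
    [-0.2,0,1.7,0,0,0],
    [-0.2,0,2.1,0,0,0],
    [-0.2,0,2.25,0,0,0],
    [-0.2,0,2.25,0,0,0],
  ],
)

```text
time_s: 32.15
tool_pos: [0.6419, 0.1262, 0.0087]
eef_rot: [-179.9, 0.1, 82.6]
contact_force: [-3.3, -2.8, 11.6]
gripper_width: 0.484
```

apply_moves(
  steps=[
    [0,0,0,0,0,0],
    [0,0,0,0,0,0],
    [0,0,0,0,0,0],
    [0,0,-1,0,0,0],
    [0,0,-5,0,0,0],
    [0,0,-10,0,0,0],
    [0,0,-14,0,0,0],
    [0,0,-14,0,0,0],
  ],
  claw=0.36,
)

```text
time_s: 32.95
tool_pos: [0.6457, 0.1297, 0.1544]
eef_rot: [179.6, -0.4, 82.6]
contact_force: [0.9, -0.4, 0.4]
gripper_width: 0.643
```

apply_moves(
  steps=[
    [0,-20,-5,0,0,0],
    [0,-20,-5,0,0,0],
    [0,-20,-5,0,0,0],
    [0,-20,-5,0,0,0],
    [0,-20,-5,0,0,0],
    [0,-20,-5,0,0,0],
    [0,-20,-5,0,0,0],
  ],
)

```text
time_s: 33.65
tool_pos: [0.4457, 0.1524, 0.1975]
eef_rot: [-179.9, 0.0, 82.5]
contact_force: [1.3, 0.1, 0.1]
gripper_width: 0.641
```

```bash
python3 go.py .6434 .1283 .009 82.6; python3 look.py scene l16 100 110 460 350; python3 look.py top l16t 120 100 440 245
python3 - <<'E'
from fit import *
c=dict(np.load('scene.npz'));t=dict(np.load('top.npz'))
for n,c in(('s',c),('t',t)):
  P=cloud(c)
  for k,x,y,ya,zb in(('grommet',.6434,.1273,[0],.004),('glide',.652,.1965,[0],.004),('foot',.6545,-.1915,range(11,71,10),.004),('foot',.6615,-.2305,range(11,71,10),.004),('bracket',.6396,-.1136,[11],.004),('nut',.4545,.229,range(-25,31,10),0),('tin',.438,.337,[0],0)):
    try:
      V=P[np.hypot(P[...,0]-x,P[...,1]-y)<.024]
      print(n,k,np.round(fit(c,k,x,y,ya,zb=zb,zt=.004,pad=.045),4),'zmax',np.sort(V[:,2])[-3].round(4))
    except Exception as e: print(n,k,e)
E
```

```text
t 33.65 at [0.4457 0.1524 0.1975] [-1.799e+02  1.000e-02  8.252e+01] F [1.3 0.1 0.1] w 56.4 q [  9.  40. -55. 116.  45.  48. -80.]
row [ 0.19 19.94 18.82] [-0.002  0.    -0.001]
s grommet [0.6427 0.1277 1.0495 0.4654] zmax 0.0369
s glide [0.6511 0.1957 6.4007 0.1461] zmax 0.0619
s foot [ 0.6536 -0.1921 45.9661  0.3398] zmax 0.062
s foot [ 0.6606 -0.2301 41.1539  0.3807] zmax 0.0623
s bracket [ 0.6395 -0.1135 11.393   0.1193] zmax 0.0537
s nut [ 0.4533  0.2294 21.9704  0.2129] zmax 0.0183
s tin [ 0.4367  0.337  -2.7746  0.1247] zmax 0.047
t grommet index -3 is out of bounds for axis 0 with size 0
t glide index -3 is out of bounds for axis 0 with size 0
t foot [ 0.6728 -0.2018  2.6889  2.0762] zmax 0.0622
t foot [ 0.6773 -0.2179  0.049   4.2308] zmax 0.0222
t bracket index -3 is out of bounds for axis 0 with size 0
t nut index -3 is out of bounds for axis 0 with size 1
t tin [ 0.4395  0.338  -5.0059  0.0937] zmax 0.0476fit.py:36: RuntimeWarning: divide by zero encountered in scalar divide
  return x+best.x[0]/1e3,y+best.x[1]/1e3,best.x[2],best.fun/m.sum()
```

View pics/l16.png

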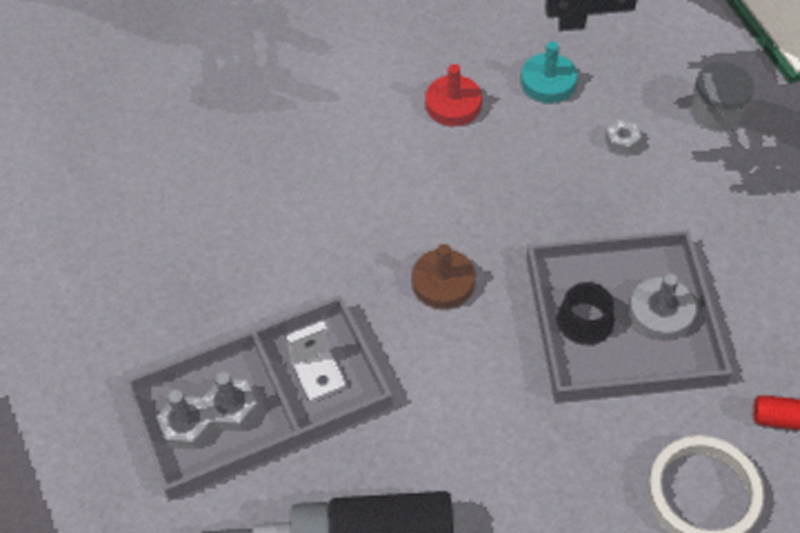

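View pics/l16t.png

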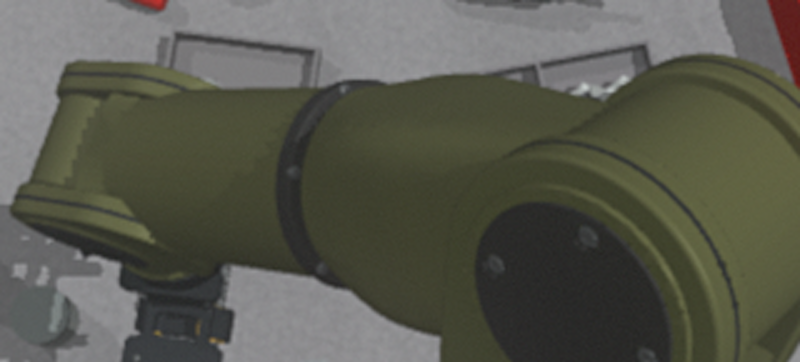

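The overview shows every part standing in its tray. Two last checks remain: a joint fit of the feet's yaw, since the single fits were contaminated by the neighbouring foot, and a close-up of the grommet.

Run:
```python
from fit import *
c=dict(np.load('scene.npz'));P=cloud(c);roi=[150,255,235,335]
sl=np.s_[roi[1]:roi[3],roi[0]:roi[2]]
m=((P[...,2]>.010)&(np.hypot(P[...,0]-.658,P[...,1]+.211)<.05))[sl]
# interior only (walls excluded)
Q=np.stack([P[...,0]-.6484,P[...,1]+.1665],-1);a=np.deg2rad(11.3)
lx=(Q@[np.cos(a),np.sin(a)])[sl];ly=(Q@[-np.sin(a),np.cos(a)])[sl]
m=(m&(abs(lx)<.045)&(ly>-.092)&(ly<.01)).astype(float)
def f(p):
    s=np.maximum(sil(c,M['foot'],[p[0]/1e3,p[1]/1e3,np.deg2rad(p[2])],roi,.004),sil(c,M['foot'],[p[3]/1e3,p[4]/1e3,np.deg2rad(p[5])],roi,.004))
    return abs(s-m).sum()
b=None
for d in(-6,0,6):
  for e in (-6,0,6):
    p0=np.array([653.8,-192,41+d,661,-231,41+e])
    r=minimize(f,p0,method='Nelder-Mead',options=dict(initial_simplex=np.vstack([p0,p0+np.diag([2,2,6,2,2,6])]),maxiter=600))
    if b is None or r.fun<b.fun:b=r
print(b.x.round(2),b.fun/m.sum(),np.hypot(b.x[0]-b.x[3],b.x[1]-b.x[4]))
i=c['image']
A=cv2.resize(i[240:310,165:245],(400,350),interpolation=cv2.INTER_CUBIC);B=cv2.resize(i[215:285,340:420],(400,350),interpolation=cv2.INTER_CUBIC)
cv2.imwrite('pics/l17.png',np.hstack([A,B]))
```

```text
[ 652.89 -191.68   42.59  660.36 -230.53   42.51] 0.09780933062880325 39.55615257991731
```

View pics/l17.png

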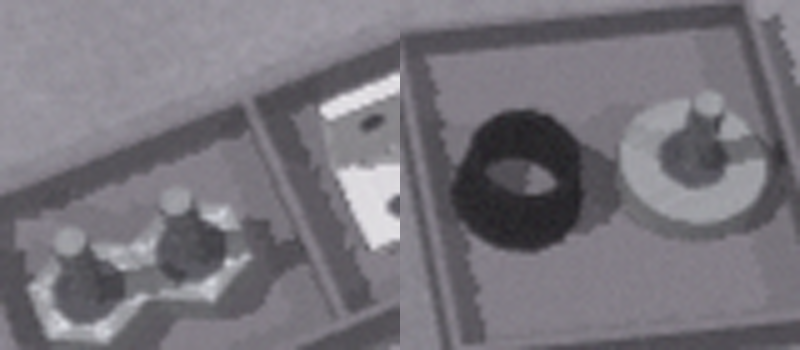

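The feet touch flat to flat: yaws 42.6° and 42.5°, centres about 39.6 mm apart. The grommet stands flat. I'm handing the job in.

```bash
python3 -c "
from h import *
print(job.close_job())"
```

```text
the job is handed in; nothing more can be done
None
```

Both kits are made up and the job is handed in after about 34 s of robot time, with no verdict reported.

**Panel kit:** I set one hex foot in the larger compartment, then slid the second against it while holding it, until about 5 N of reaction. The last joint fit puts their centres 39.6 mm apart (40 nominal) and their yaws 0.1° apart. The bracket stands on its base in the smaller compartment, with its top about 2 mm over nominal (typical of these depth readings).

**Cabinet kit:** The grey round foot and the grommet stand in the square tray. The foot's base is level, its stud top reads about 2 mm over nominal and the grommet's about 3 mm. The tin and nut stayed within about 1 mm of where they started, and the coloured look-alikes were left alone.

**What went wrong or disagreed:**
- **Missed first grasp:** The first grasp closed above the stud. The fingertips sit about 8 mm above the reported TCP, not 22 mm below it as stated, so I worked with the measured offset afterwards.
- **Near joint limits:** At the bracket pick, joints 6 and 7 came within 0.1° of their limits but did not pass them in the readings.
- **Bad final fits:** The last top view was blocked by the arm, so the final checks rest on the scene camera alone (the tin was seen by both). Single-foot yaw fits read 46° and 41° because the touching neighbour disturbed them; the joint fit replaced them.

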